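# Proof-pull the handles of the soap stamps

## Task

Prove the glued handles of the round soap stamps: pick the two or three round ones out of the crate one at a time, smallest first, slide each one's plate under the lips of the pull tester, pull it straight up by the handle until the pointer stands between the two heavy marks (about 12 N), hold it there for a good three seconds and let it back down; be gentle, never pulling harder than 17 N. Stand each tested stamp upright in the empty tray and let the tester sink back to rest; the square stamp stays in the crate, and the toadstool is left alone.

Things in the scene. Friction and masses are not known exactly. Their poses are not given: they have to be found in the camera images.
- stamp_small: small round stamp, upright in the crate at first (may be absent: None): round brass plate 44 mm across, 10 mm thick, about 160 g, with an upright wooden handle: 18 mm thick neck from 10 to 39 mm, 26 mm thick round grip from 39 to 88 mm (top) above the underside; grip it there, at any yaw. Origin: centre of the plate's underside; z up the handle.
- stamp_medium: medium round stamp, upright in the crate at first (may be absent: None): round brass plate 54 mm across, 10 mm thick, about 220 g, with an upright wooden handle: 18 mm thick neck from 10 to 39 mm, 26 mm thick round grip from 39 to 88 mm (top) above the underside; grip it there, at any yaw. Origin: centre of the plate's underside; z up the handle.
- stamp_large: large round stamp, upright in the crate at first (may be absent: None): round brass plate 64 mm across, 10 mm thick, about 290 g, with an upright wooden handle: 18 mm thick neck from 10 to 39 mm, 26 mm thick round grip from 39 to 88 mm (top) above the underside; grip it there, at any yaw. Origin: centre of the plate's underside; z up the handle.
- stamp_square: stamp with a square brass plate, 50 x 50 x 10 mm, in the crate, not to be tested; with an upright wooden handle: 18 mm thick neck from 10 to 39 mm, 26 mm thick round grip from 39 to 88 mm (top) above the underside; grip it there, at any yaw. Origin: centre of the plate's underside; z up the handle.
- crate: open wooden crate, fixed, 270 x 180 mm (x, y), 45 mm high, walls and floor 5 mm, long side roughly along world x. Holds the stamps jumbled with a matchbox and two tealights, all three under 22 mm high. Raised soap-box lids, about 170 mm high, stand at x = 0.48 to 0.53, y above -0.12, beside it. Origin: centre of its underside; x along the long side.
- tray: empty shallow tray of light wood, fixed, 100 x 235 mm (x, y), 22 mm high, walls and floor 5 mm: place for the tested stamps (three fit in a row along y, 73 mm apart). Stands left or right of the tester; raised soap-box lids, 170 mm high, stand before both at x = 0.48 to 0.53. Origin: centre of its underside; y along the long side.
- tester: spring pull tester, fixed: base 12 mm thick, 110 mm wide (y), from 50 mm before to 85 mm behind the origin, which lies on the table under the middle of the moving channel. x away from the robot, y along the channel. Behind the channel a low spring housing and, at y = +55 mm, a scale 88 mm high, heavy lines at 18 and 30 mm travel of the brass pointer.
- yoke_seat (a point): middle of the moving C-shaped channel at its lips' underside (40 mm over the table at rest; axes as the tester). Channel 90 mm long along y, open at both ends; inside 74 mm wide (x), floor 16 mm over the table at rest; lips 6 mm thick with a 30 mm wide slot between, open at both ends, for the handle's neck. Slide a plate in level from either end under the lips, handle up.
- yoke (a joint): upward travel of the channel in m: 0 at rest, stop at 0.045. Pulling straight up on a plate under the lips lifts it against a spring and its own weight: 3 N to start it and then 0.4 N a mm, so 18 mm is about 10 N, 24 mm about 12.5 N, 30 mm about 15 N and 36 mm about 17.4 N. It sinks back when let down.
- toadstool: small ceramic toadstool ornament, 62 mm wide and 80 mm high, standing loose on the right of the table, not to be disturbed. Origin: centre of its underside.
Things that resemble listed ones, but are neither listed nor needed, are in the scene too. What is shaped like the stamp_medium but green is not meant.

How it is judged (in metres and radians):
On the way, in this order (a step that is already met when the one before it is completed fails the run):
1. stamp small pulled: its plate up against the lips within 20 mm (across) and 30 mm (along) of the channel's middle, held so that channel and plate are 17 to 31 mm up (10 to 15 N) for 3 s (x of stamp_small in the frame of yoke_seat between -0.02 and 0.02 m and y of stamp_small in the frame of yoke_seat between -0.03 and 0.03 m and z of stamp_small in the frame of yoke_seat between -0.0135 and -0.006 m and z of stamp_small in the frame of tester between 0.047 and 0.061 m), for 3 s.
2. stamp medium pulled: its plate up against the lips within 20 mm (across) and 30 mm (along) of the channel's middle, held so that channel and plate are 17 to 31 mm up (10 to 15 N) for 3 s (x of stamp_medium in the frame of yoke_seat between -0.02 and 0.02 m and y of stamp_medium in the frame of yoke_seat between -0.03 and 0.03 m and z of stamp_medium in the frame of yoke_seat between -0.0135 and -0.006 m and z of stamp_medium in the frame of tester between 0.047 and 0.061 m), for 3 s.
3. stamp large pulled: its plate up against the lips within 20 mm (across) and 30 mm (along) of the channel's middle, held so that channel and plate are 17 to 31 mm up (10 to 15 N) for 3 s (x of stamp_large in the frame of yoke_seat between -0.02 and 0.02 m and y of stamp_large in the frame of yoke_seat between -0.03 and 0.03 m and z of stamp_large in the frame of yoke_seat between -0.0135 and -0.006 m and z of stamp_large in the frame of tester between 0.047 and 0.061 m), for 3 s.
At the end, for the whole second after the job is handed in: Every round stamp that was there stands upright (within 0.15 rad) and at rest on the floor of the tray, the square stamp is in the crate, and the tester's channel is back at rest (within 4 mm) (x of stamp_small in the frame of tray between -0.05 and 0.05 m and y of stamp_small in the frame of tray between -0.1175 and 0.1175 m and z of each of stamp_small, stamp_medium, stamp_large in the frame of tray below 0.012 m and angle between each of stamp_small, stamp_medium, stamp_large's own z axis and vertical below 0.15 rad and linear speed of each of stamp_small, stamp_medium, stamp_large below 0.03 m/s and x of stamp_medium in the frame of tray between -0.05 and 0.05 m and y of stamp_medium in the frame of tray between -0.1175 and 0.1175 m and x of stamp_large in the frame of tray between -0.05 and 0.05 m and y of stamp_large in the frame of tray between -0.1175 and 0.1175 m and x of stamp_square in the frame of crate between -0.135 and 0.135 m and y of stamp_square in the frame of crate between -0.09 and 0.09 m and value of joint yoke below 0.004 m); the robot touches nothing.
It fails at once if the tester is pulled beyond 17 N (travel over 36 mm) (value of joint yoke above 0.036 m).
It fails at once if the square stamp is taken out of the crate (z of stamp_square in the frame of crate above 0.04 m).
It fails at once if the toadstool is moved by more than 30 mm (distance of toadstool from where it was at the start of the episode above 0.03 m).
Of stamp_small, stamp_medium, stamp_large only 2 to 3 are there at a start; the rules pass over those that are not, and their reading is None.
At some moment in a run one of stamp_small, stamp_medium, stamp_large may be knocked a few centimetres aside while the robot is not near it.
It also fails if it takes over 210 s, if anything falls off the work surface, if the arm or the gripper's body presses on something with over 40 N, if the wrist force passes 120 N, or if a joint passes its speed limit or range.

## Robot

A 6-joint arm with a two-finger parallel gripper is mounted at the origin on a cart in front of the work surface, level with it; the furniture and walls round the work are solid. World frame = base frame: x ahead of the robot, y to its left, z up, the work surface at z = 0. Lengths are in mm, angles in rad, forces in N, time in s.
With the tool pointing down it reaches from about 350 to 775 mm from the base axis. Payload 7.3 kg.
Tool frame: the origin (TCP) lies on the centre line of the jaws, within the pads' length; the fingertips stand 22 mm ahead of it and the grasp point (between the pads) lies 3 mm ahead of it; x points along the fingers, z is the direction in which the jaws open and shut, and the axes are right-handed (so a half turn about x gives the same grasp; the last joint's range is limited). The gripper opens to 92 mm and grips with 3 to 60 N. Pads are 19 mm wide; open, the fingers measure 130 mm over their backs; the gripper's body (75 mm by 190 mm) begins 47 mm behind the grasp point.
Start: joints at [-1.341, 0.342, 1.524, -0, 1.275, -0.146], TCP at [192.707, -488.372, 248.741] pointing down, gripper open.
Joint ranges: [-2.53, 2.53], [-0.77, 2.02], [0.04, 2.7], [-1, 4.14], [0.28, 2.66], [-3.11, 3.11]. Speed limits (rad/s): [2.57, 2.57, 3.14, 3.14, 3.14, 3.14].

## Interface

Orientations are given as [roll, pitch, yaw] about the fixed x, y, z axes, in that order (R = Rz(yaw) Ry(pitch) Rx(roll)).
In Python, from plant import readout, imaging, bot gives the robot as it stands.
- The arm moves only by the tool arm_command, never from a script. Its argument "plan" is a list of rows, each an object of numbers: "tx", "ty", "tz": the shift along the tool's x, y, z in cm; "wx", "wy", "wz": the turn, a rotation vector about the tool's x, y, z in rad; "jaw": the opening, from -1 (shut) to 1 (fully open). In form: [{"tx": .., "ty": .., "tz": .., "wx": .., "wy": .., "wz": .., "jaw": ..}, ...]. A call has 1 to 20 rows; each row shifts and turns the commanded pose from where the row before left it, along the tool's axes as they then stand; what a row does not reach is not made up. A row lasts 1/10 s, in which the tool goes at most 50 mm and 8.59 degrees, less where a joint would pass 70% of its speed; a pose out of reach is approached as far as the arm can. A call with a gripper value outside its range is refused whole. The fingers move at their own pace and stop on an object; the grip force is fixed at half the most. Time passes only in rows, so rows that do not move let the fingers close. It gives the time, the measured TCP pose, the force and the opening at its end, in the units of the state.
- readout.get_obs(): the state, without advancing time (a new reading comes with each control period).
- imaging.capture(name): name is "scene" or "top" or "wrist"; returns the picture (400x640x3 uint8, blue, green, red); there is no depth.
- imaging.get_calibration(name): a dict with "fx", "fy", "cx", "cy" (pixels), "position" and "rotation" of the camera in the world; the wrist camera has in their place "mount" (4x4, takes a point from camera to tool coordinates, whose origin is the TCP and whose axes are the tool frame's). Camera axes: x right, y up, looking along -z (the intrinsics and any distortion apply to the point x, -y, -z); pixel columns grow to the right and rows downward; lengths in mm; the calibration is good to about 2 mm. A picture is of the moment at which its call begins: read the wrist's pose just before it. get_calibration takes no time and is no camera call.
- bot.close_job(): hands the job in, once; it reports no verdict.
The state is a dict: "time": time; "joint_positions": joint angles; "dq": joint speeds; "tau": joint torques, N m; "tool_pos": TCP position; "tcp_rot": TCP orientation; "contact_force": force on the tool from outside, world axes, zero at the start; "moment": the same for the moment, N m; "grip_width": finger opening in mm.
Only numpy, scipy, OpenCV 4.12 (cv2) and the standard library are available. Lean on these libraries where they do the work, as an engineer would, in place of code of your own. Each camera call takes 0.05 s, during which the arm holds its last target.

## Working session

There is one attempt and no reset: what is moved stays moved. The work goes in short steps, Python scripts to look and compute and a tool call to move; the robot and the scene stay as the last step left them, time stands still between calls to the robot, and variables do not carry over. Pictures are saved under pics/ and viewed, and the job is handed in when it is done.

Besides the shell and the picture viewer there is one more tool, called after "Emit:" as a command line: name --argument value ..., lists and objects as JSON in quotes. arm_command: Moves the arm, as the interface text tells. Its arguments: {"type":"object","properties":{"plan":{"type":"array"}},"required":["plan"]}

```bash
ls -la; mkdir -p pics; python3 - <<'E'
from plant import readout, imaging, bot
import cv2
o=readout.get_obs()
for k,v in o.items(): print(k,v)
for n in ("scene","top","wrist"):
    print(n,imaging.get_calibration(n))
    cv2.imwrite(f"pics/{n}0.png",imaging.capture(n))
E
```

```text
total 12
drwxr-xr-x  3 agent agent 4096 Dec  7 14:26 .
drwxr-xr-x 23 root  root  4096 Dec  7 14:26 ..
drwxr-xr-x  2 agent agent 4096 Dec  7 14:26 pics
time 0.0
joint_positions [-1.34102246e+00  3.42716003e-01  1.52500024e+00 -2.22876702e-05
  1.27537822e+00 -1.45979111e-01]
dq [-1.28325924e-04 -2.60319085e-04 -6.84146615e-05 -1.74705098e-04
  2.25166126e-04  3.80010469e-04]
tau [-1.98570298e-03 -4.31247675e+01 -2.44218439e+01  7.17400247e-02
  5.59888990e-02 -8.35908418e-05]
tool_pos [ 192.60261117 -488.00590548  248.0542707 ]
tcp_rot [3.00980371 1.56929436 1.81476687]
contact_force [-0.68168245 -0.19937698  0.27021085]
moment [ 0.04314511  0.02949032 -0.01799992]
grip_width 91.8114604163761
scene {'fx': 459.68316128131767, 'fy': 459.68316128131767, 'cx': 326.00448970031954, 'cy': 204.99182795726773, 'position': array([-213.16864215,  489.11254801,  963.59778725]), 'rotation': array([ 0.79252821,  0.01826283, -2.2378559 ])}
top {'fx': 486.53252253637936, 'fy': 486.53252253637936, 'cx': 319.08208340071053, 'cy': 193.877580784024, 'position': array([ 485.56063993,  -82.09319464, 1219.02677079]), 'rotation': array([ 0.045678  ,  0.01214739, -1.54044152])}
wrist {'fx': 299.12528529534035, 'fy': 299.12528529534035, 'cx': 316.1354104830348, 'cy': 195.10130021269677, 'mount': array([[ 8.70180826e-04,  3.00979379e-01, -9.53630251e-01,
        -1.37452918e+02],
       [-1.19380823e-04,  9.53630637e-01,  3.00979391e-01,
         8.28918872e+01],
       [ 9.99999614e-01, -1.48061331e-04,  8.65762261e-04,
         1.63689583e-01],
       [ 0.00000000e+00,  0.00000000e+00,  0.00000000e+00,
         1.00000000e+00]])}
```

View pics/scene0.png

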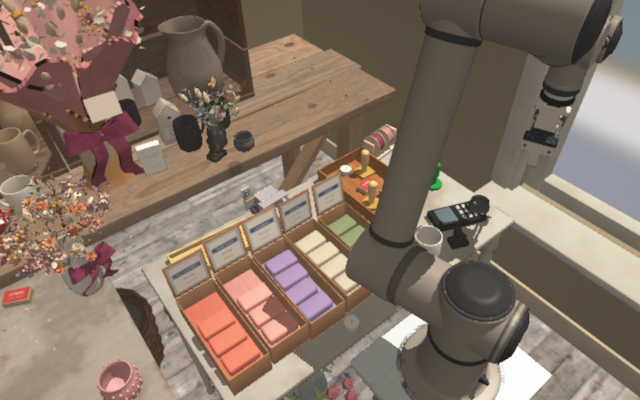

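View pics/top0.png

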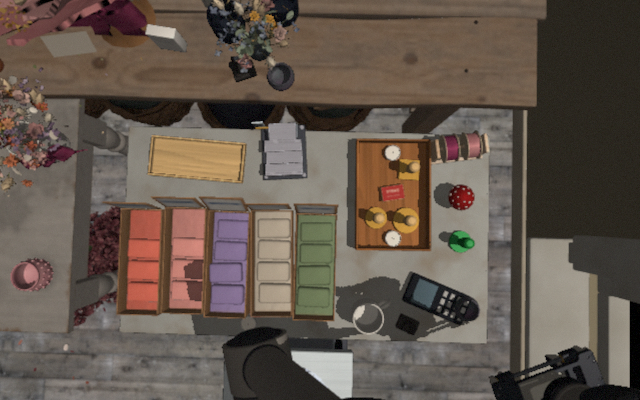

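View pics/wrist0.png

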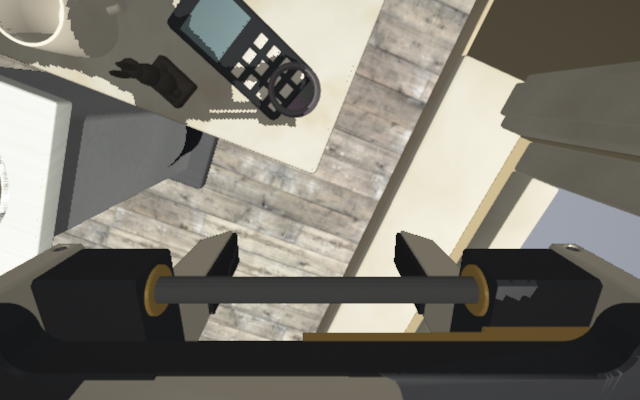

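```bash
cat > h.py <<'E'
import numpy as np, cv2
from scipy.spatial.transform import Rotation as R
from plant import readout, imaging, bot
def campose(name,obs=None):
    c=imaging.get_calibration(name)
    if name=="wrist":
        T=np.eye(4); T[:3,:3]=R.from_euler('xyz',obs["tcp_rot"]).as_matrix(); T[:3,3]=obs["tool_pos"]
        T=T@c["mount"]
    else:
        T=np.eye(4); T[:3,:3]=R.from_euler('xyz',c["rotation"]).as_matrix(); T[:3,3]=c["position"]
    return c,T
def proj(P,name,obs=None):
    c,T=campose(name,obs); P=np.atleast_2d(P).astype(float)
    q=(P-T[:3,3])@T[:3,:3]
    return np.c_[c["fx"]*q[:,0]/-q[:,2]+c["cx"], c["fy"]*-q[:,1]/-q[:,2]+c["cy"]]
def back(px,z,name,obs=None):
    c,T=campose(name,obs); px=np.atleast_2d(px).astype(float)
    d=np.c_[(px[:,0]-c["cx"])/c["fx"],-(px[:,1]-c["cy"])/c["fy"],-np.ones(len(px))]@T[:3,:3].T
    s=(z-T[2,3])/d[:,2]
    return T[:3,3]+d*s[:,None]
def snap(name,out,crop=None,scale=1):
    o=readout.get_obs(); im=imaging.capture(name)
    cv2.imwrite(f"pics/{out}_raw.png",im)
    np.save(f"pics/{out}.npy",np.r_[o["tool_pos"],o["tcp_rot"]])
    show(im,out,crop,scale); return o,im
def show(im,out,crop=None,scale=1):
    if crop: x0,y0,x1,y1=crop; im=im[y0:y1,x0:x1]
    if scale!=1: im=cv2.resize(im,None,fx=scale,fy=scale,interpolation=cv2.INTER_CUBIC)
    cv2.imwrite(f"pics/{out}.png",im)
E
python3 - <<'E'
from h import *
im=cv2.imread("pics/top0.png")
show(im,"t_crate",(340,125,500,255),5)
show(im,"t_tester",(120,110,320,210),4)
print("base",proj([[0,0,0]],"top"), "crate corners", back([[356,139],[431,139],[431,249],[356,249]],45,"top"))
print("tray", back([[149,136],[245,142],[241,183],[150,177]],22,"top"))
E
```

```text
base [[285.75575247 412.61322853]] crate corners [[ 674.65180923 -151.69432108   45.        ]
 [ 679.8079643  -333.07579792   45.        ]
 [ 414.57885571 -338.34922547   45.        ]
 [ 408.98148261 -158.84069597   45.        ]]
tray [[671.24434323 361.34241067  22.        ]
 [663.05851794 121.64785568  22.        ]
 [560.95405739 127.74281904  22.        ]
 [569.17009174 354.11370975  22.        ]]
```

View pics/t_crate.png

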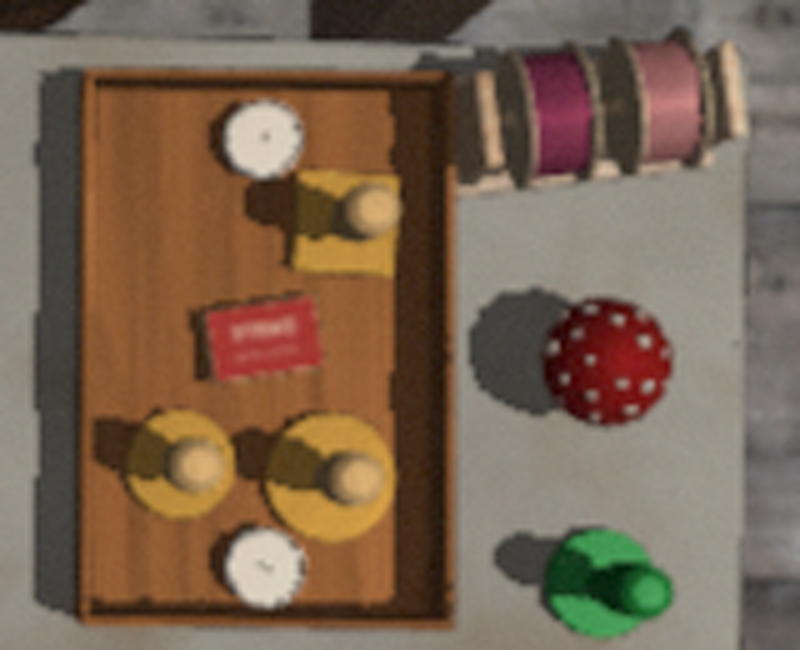

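View pics/t_tester.png

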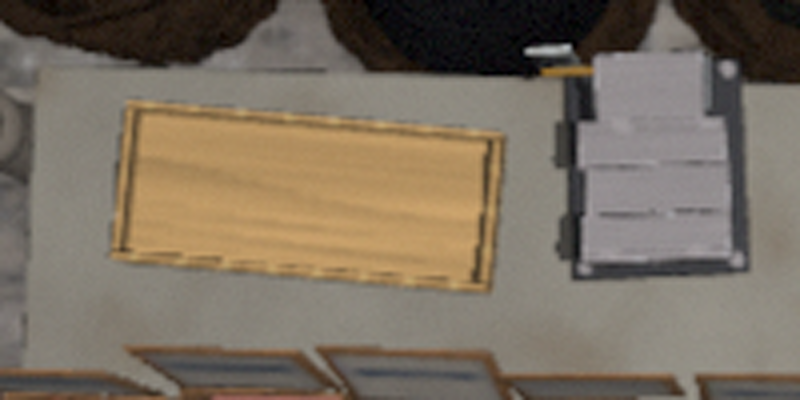

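```bash
python3 - <<'E'
from h import *
o=readout.get_obs()
print(o["time"],R.from_euler('xyz',o["tcp_rot"]).as_matrix().round(3))
im=cv2.imread("pics/top0.png")
# tester crop enlarged
show(im,"t_tester2",(250,118,312,184),9)
def c2(x,y): return [340+x/5,125+y/5]
for n,p,z in [("med plate",c2(180,465),15),("med grip",c2(198,465),93),("lar plate",c2(330,478),15),("lar grip",c2(357,478),93),("sq plate",c2(347,224),15),("sq grip",c2(373,210),93),("toad",c2(608,362),60)]:
    print(n,back([p],z,"top").round(1))
# saturation mask for plates
hsv=cv2.cvtColor(im,cv2.COLOR_BGR2HSV)
print(hsv[217,367:390].tolist())
E
```

```text
0.15 [[-0.     0.93   0.367]
 [ 0.001  0.367 -0.93 ]
 [-1.     0.    -0.001]]
med plate [[ 484.7 -208.1   15. ]]
med grip [[ 485.  -208.2   93. ]]
lar plate [[ 480.6 -282.1   15. ]]
lar grip [[ 481.3 -281.5   93. ]]
sq plate [[ 606.5 -287.7   15. ]]
sq grip [[ 605.5 -286.2   93. ]]
toad [[ 539.8 -405.1   60. ]]
[[20, 177, 85], [19, 172, 86], [18, 186, 85], [19, 171, 85], [20, 171, 82], [17, 127, 76], [16, 127, 70], [16, 117, 100], [18, 125, 129], [17, 121, 173], [17, 116, 204], [17, 116, 204], [18, 120, 211], [17, 116, 215], [18, 117, 216], [17, 117, 215], [18, 121, 202], [17, 133, 186], [19, 165, 190], [19, 175, 162], [16, 161, 81], [13, 155, 69], [12, 160, 67]]
```

View pics/t_tester2.png

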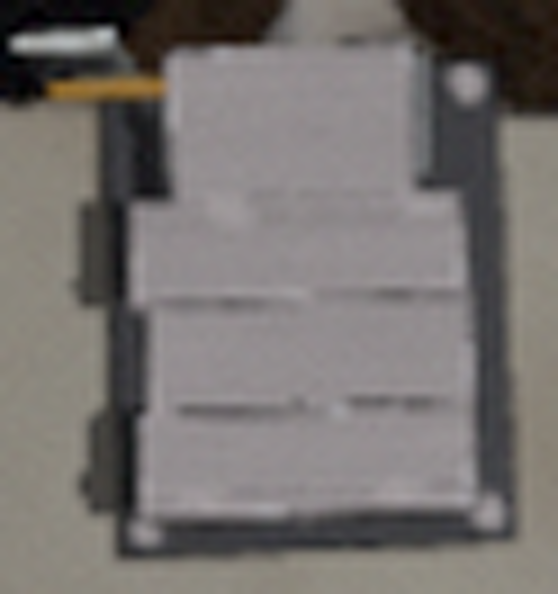

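```bash
python3 - <<'E'
from h import *
def c(x,y): return [250+x/9,118+y/9]
B=back([c(118,557),c(516,540),c(497,62)],12,"top").round(1); print("base FL FR BR\n",B)
L=back([c(138,518),c(478,508),c(130,200),c(465,190)],46,"top").round(1); print("lips FL FR BL BR\n",L, L.mean(0))
S=back([c(140,410),c(475,402),c(140,301),c(470,291)],46,"top").round(1);print("slot\n",S,S.mean(0))
d=B[0]-B[1];yaw=np.arctan2(-d[0],d[1]);d2=B[2]-B[1];print("yaw",yaw,np.arctan2(d2[1],d2[0]))
mid=(B[0]+B[1])/2; print("origin",mid[:2]+50*np.array([np.cos(yaw),np.sin(yaw)]))
T=back([[149,136],[245,142],[241,183],[150,177]],22,"top")
im=cv2.imread("pics/top0.png"); show(im,"t_tray",(140,125,260,195),6)
E
```

```text
base FL FR BR
 [[571.   74.6  12. ]
 [578.9 -35.3  12. ]
 [711.9 -25.9  12. ]]
lips FL FR BL BR
 [[579.2  65.2  46. ]
 [584.6 -26.2  46. ]
 [665.2  70.4  46. ]
 [670.5 -19.9  46. ]] [624.875  22.375  46.   ]
slot
 [[608.4  65.7  46. ]
 [613.2 -24.5  46. ]
 [637.9  66.7  46. ]
 [643.1 -22.2  46. ]] [625.65   21.425  46.   ]
yaw 0.07176009973659633 0.07055936190037726
origin [624.82131744  23.23492637]
```

View pics/t_tray.png

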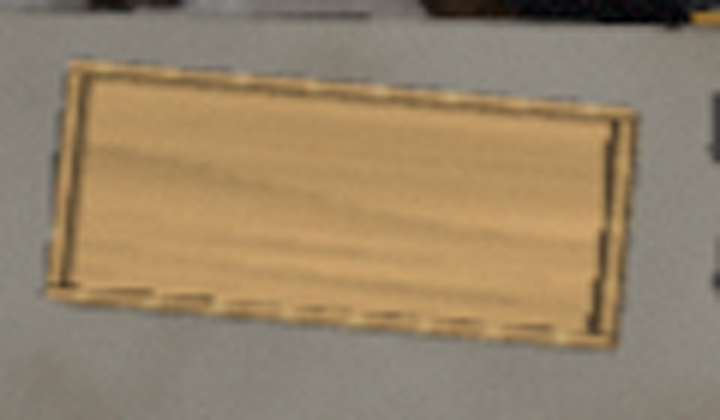

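Emit:
arm_command --plan '[{"wx":-0.1,"jaw":0.1},{"wx":-0.1,"jaw":0.1},{"wx":-0.1,"jaw":0.1},{"wx":-0.1,"jaw":0.1},{"wx":-0.1,"jaw":0.1},{"wx":-0.1,"jaw":0.1},{"wx":-0.1,"jaw":0.1},{"wx":-0.1,"jaw":0.1},{"wx":-0.1,"jaw":0.1},{"wx":-0.1,"jaw":0.1},{"wx":-0.1,"jaw":0.1},{"wx":-0.095,"jaw":0.1}]'

```text
invalid input at $.plan[0]: expected keys tx, ty, tz, wx, wy, wz, jaw
```

Emit:
arm_command --plan '[{"tz":2.0,"ty":2.0,"jaw":0.1},{"tz":2.0,"ty":2.0,"jaw":0.1},{"tz":2.0,"ty":2.0,"jaw":0.1},{"tz":2.0,"ty":2.0,"jaw":0.1},{"tz":2.0,"ty":2.0,"jaw":0.1},{"tz":2.0,"ty":2.0,"jaw":0.1},{"tz":2.0,"ty":2.0,"jaw":0.1},{"tz":2.0,"ty":2.0,"jaw":0.1},{"tz":2.0,"ty":2.0,"jaw":0.1},{"tz":2.0,"ty":2.0,"jaw":0.1},{"tz":2.0,"ty":2.0,"jaw":0.1},{"tz":2.0,"ty":2.0,"jaw":0.1},{"tz":2.0,"ty":2.0,"jaw":0.1},{"tz":2.0,"ty":1.6,"jaw":0.1},{"jaw":0.1},{"jaw":0.1}]'

```text
invalid input at $.plan[0]: expected keys tx, ty, tz, wx, wy, wz, jaw
```

Emit:
arm_command --plan '[{"tx":0,"ty":0,"tz":0,"wx":-0.12,"wy":0,"wz":0,"jaw":0.1},{"tx":0,"ty":0,"tz":0,"wx":-0.12,"wy":0,"wz":0,"jaw":0.1},{"tx":0,"ty":0,"tz":0,"wx":-0.12,"wy":0,"wz":0,"jaw":0.1},{"tx":0,"ty":0,"tz":0,"wx":-0.12,"wy":0,"wz":0,"jaw":0.1},{"tx":0,"ty":0,"tz":0,"wx":-0.12,"wy":0,"wz":0,"jaw":0.1},{"tx":0,"ty":0,"tz":0,"wx":-0.12,"wy":0,"wz":0,"jaw":0.1},{"tx":0,"ty":0,"tz":0,"wx":-0.12,"wy":0,"wz":0,"jaw":0.1},{"tx":0,"ty":0,"tz":0,"wx":-0.12,"wy":0,"wz":0,"jaw":0.1},{"tx":0,"ty":0,"tz":0,"wx":-0.12,"wy":0,"wz":0,"jaw":0.1},{"tx":0,"ty":0,"tz":0,"wx":-0.115,"wy":0,"wz":0,"jaw":0.1}]'

```text
time: 1.15
tool_pos: [192.7, -488.2, 248.4]
tcp_rot: [1.754, 1.57, 1.759]
contact_force: [-0.1, 1.2, 0.8]
grip_width: 50.4
```

Emit:
arm_command --plan '[{"tx":0,"ty":2.3,"tz":2.4,"wx":0,"wy":0,"wz":0,"jaw":0.1},{"tx":0,"ty":2.3,"tz":2.4,"wx":0,"wy":0,"wz":0,"jaw":0.1},{"tx":0,"ty":2.3,"tz":2.4,"wx":0,"wy":0,"wz":0,"jaw":0.1},{"tx":0,"ty":2.3,"tz":2.4,"wx":0,"wy":0,"wz":0,"jaw":0.1},{"tx":0,"ty":2.3,"tz":2.4,"wx":0,"wy":0,"wz":0,"jaw":0.1},{"tx":0,"ty":2.3,"tz":2.4,"wx":0,"wy":0,"wz":0,"jaw":0.1},{"tx":0,"ty":2.3,"tz":2.4,"wx":0,"wy":0,"wz":0,"jaw":0.1},{"tx":0,"ty":2.3,"tz":2.4,"wx":0,"wy":0,"wz":0,"jaw":0.1},{"tx":0,"ty":2.3,"tz":2.4,"wx":0,"wy":0,"wz":0,"jaw":0.1},{"tx":0,"ty":2.3,"tz":2.4,"wx":0,"wy":0,"wz":0,"jaw":0.1},{"tx":0,"ty":2.3,"tz":2.4,"wx":0,"wy":0,"wz":0,"jaw":0.1},{"tx":0,"ty":2.3,"tz":2.4,"wx":0,"wy":0,"wz":0,"jaw":0.1},{"tx":0,"ty":0,"tz":0,"wx":0,"wy":0,"wz":0,"jaw":0.1},{"tx":0,"ty":0,"tz":0,"wx":0,"wy":0,"wz":0,"jaw":0.1}]'

```text
time: 2.55
tool_pos: [480.7, -211.9, 248.3]
tcp_rot: [3.026, 1.57, 3.028]
contact_force: [-0.8, -0.6, -0.2]
grip_width: 50.2
```

```bash
python3 - <<'E'
from h import *
o,im=snap("wrist","w1",None,1.25)
print(o["time"],o["tool_pos"].round(1),o["tcp_rot"].round(3),o["joint_positions"].round(2),o["grip_width"],o["contact_force"])
print(R.from_euler('xyz',o["tcp_rot"]).as_matrix().round(3))
print(proj([[485,-208,93],[485,-208,15],[481,-282,93],[481,-282,15],[480,-208,0]],"wrist",o).round(0))
E
```

```text
2.55 [ 480.7 -211.9  248.3] [3.026 1.57  3.028] [-0.56  0.34  1.52 -0.    1.28 -0.56] 50.243756737418934 [-0.83925548 -0.61167959 -0.1645106 ]
[[-0.001 -0.002  1.   ]
 [ 0.     1.     0.002]
 [-1.     0.    -0.001]]
[[320. 182.]
 [319. 166.]
 [316. 248.]
 [316. 220.]
 [315. 164.]]
```

View pics/w1.png

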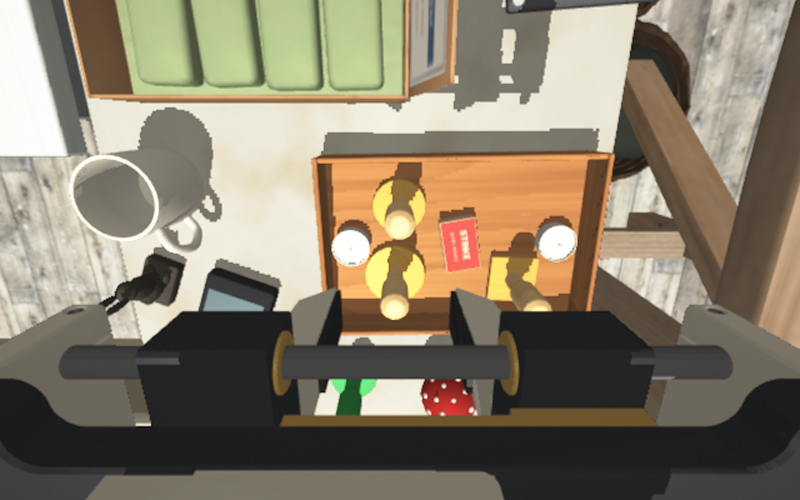

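```bash
python3 - <<'E'
from h import *
im=cv2.imread("pics/w1_raw.png"); show(im,"w1c",(250,120,490,270),3.33)
E
```

```text
(no output)
```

View pics/w1c.png

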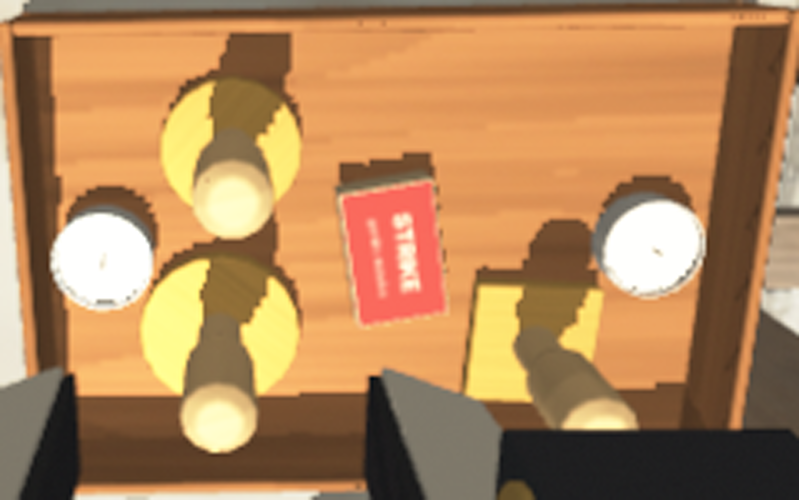

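```bash
python3 - <<'E'
from h import *
v=np.load("pics/w1.npy"); o={"tool_pos":v[:3],"tcp_rot":v[3:]}
print(back([[319.2,163.5],[316.2,219.4]],15,"wrist",o).round(1),back([[320,180],[315.8,244]],93,"wrist",o).round(1))
def c(x,y): return [140+x/6,125+y/6]
T=back([c(70,62),c(636,112),c(615,345),c(45,295)],22,"top"); print("tray",T.round(1),T.mean(0).round(1))
E
```

```text
[[ 485.4 -204.9   15. ]
 [ 481.7 -280.5   15. ]] [[ 485.5 -206.    93. ]
 [ 481.3 -277.4   93. ]]
tray [[673.1 354.8  22. ]
 [659.  119.   22. ]
 [562.3 124.1  22. ]
 [576.  360.7  22. ]] [617.6 239.6  22. ]
```

Emit:
arm_command --plan '[{"tx":1,"ty":0.5,"tz":0.5,"wx":0,"wy":0,"wz":0,"jaw":0.1},{"tx":2,"ty":0,"tz":0,"wx":0,"wy":0,"wz":0,"jaw":0.1},{"tx":2,"ty":0,"tz":0,"wx":0,"wy":0,"wz":0,"jaw":0.1},{"tx":2,"ty":0,"tz":0,"wx":0,"wy":0,"wz":0,"jaw":0.1},{"tx":2,"ty":0,"tz":0,"wx":0,"wy":0,"wz":0,"jaw":0.1},{"tx":2,"ty":0,"tz":0,"wx":0,"wy":0,"wz":0,"jaw":0.1},{"tx":2,"ty":0,"tz":0,"wx":0,"wy":0,"wz":0,"jaw":0.1},{"tx":2,"ty":0,"tz":0,"wx":0,"wy":0,"wz":0,"jaw":0.1},{"tx":1.5,"ty":0,"tz":0,"wx":0,"wy":0,"wz":0,"jaw":0.1},{"tx":1,"ty":0,"tz":0,"wx":0,"wy":0,"wz":0,"jaw":0.1},{"tx":0,"ty":0,"tz":0,"wx":0,"wy":0,"wz":0,"jaw":0.1},{"tx":0,"ty":0,"tz":0,"wx":0,"wy":0,"wz":0,"jaw":-1},{"tx":0,"ty":0,"tz":0,"wx":0,"wy":0,"wz":0,"jaw":-1},{"tx":0,"ty":0,"tz":0,"wx":0,"wy":0,"wz":0,"jaw":-1},{"tx":0,"ty":0,"tz":0,"wx":0,"wy":0,"wz":0,"jaw":-1},{"tx":0,"ty":0,"tz":0,"wx":0,"wy":0,"wz":0,"jaw":-1},{"tx":0,"ty":0,"tz":0,"wx":0,"wy":0,"wz":0,"jaw":-1}]'

```text
time: 4.3
tool_pos: [485.8, -207.5, 74.3]
tcp_rot: [-0.769, 1.57, -0.768]
contact_force: [-1.9, 0.1, 5.3]
grip_width: 25.7
```

```bash
python3 - <<'E'
from h import *
o,im=snap("wrist","w2",None,1.25)
print(o["time"],o["tool_pos"].round(1),o["tcp_rot"].round(3),o["grip_width"],o["contact_force"].round(1))
E
```

```text
4.3 [ 485.8 -207.5   74.3] [-0.769  1.57  -0.768] 25.66758121763829 [-1.9  0.1  5.3]
```

View pics/w2.png

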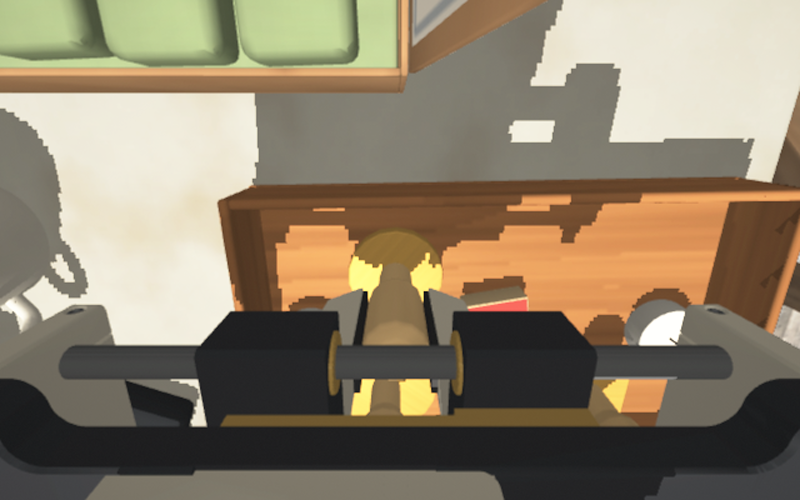

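Emit:
arm_command --plan '[{"tx":-1,"ty":0,"tz":0,"wx":0,"wy":0,"wz":0,"jaw":-1},{"tx":-2,"ty":0,"tz":0,"wx":0,"wy":0,"wz":0,"jaw":-1},{"tx":-2,"ty":0,"tz":0,"wx":0,"wy":0,"wz":0,"jaw":-1},{"tx":-2,"ty":0,"tz":0,"wx":0,"wy":0,"wz":0,"jaw":-1},{"tx":-1.5,"ty":0,"tz":0,"wx":0,"wy":0,"wz":0,"jaw":-1},{"tx":0,"ty":0,"tz":1,"wx":0,"wy":0,"wz":0,"jaw":-1},{"tx":0,"ty":0,"tz":2,"wx":0,"wy":0,"wz":0,"jaw":-1},{"tx":0,"ty":0,"tz":2.5,"wx":0,"wy":0,"wz":0,"jaw":-1},{"tx":0,"ty":0,"tz":2.5,"wx":0,"wy":0,"wz":0,"jaw":-1},{"tx":0,"ty":0,"tz":2.5,"wx":0,"wy":0,"wz":0,"jaw":-1},{"tx":0,"ty":1,"tz":2.5,"wx":0,"wy":0,"wz":0,"jaw":-1},{"tx":0,"ty":2,"tz":1,"wx":0,"wy":0,"wz":0,"jaw":-1},{"tx":0,"ty":2,"tz":0,"wx":0,"wy":0,"wz":0,"jaw":-1},{"tx":0,"ty":1.5,"tz":0,"wx":0,"wy":0,"wz":0,"jaw":-1}]'

```text
time: 5.75
tool_pos: [625.2, -140.3, 157.4]
tcp_rot: [2.733, 1.568, 2.734]
contact_force: [0.1, -0.1, -1.1]
grip_width: 25.4
```

Emit:
arm_command --plan '[{"tx":0,"ty":0,"tz":0,"wx":0.06,"wy":0,"wz":0,"jaw":-1},{"tx":0,"ty":0,"tz":0,"wx":0.12,"wy":0,"wz":0,"jaw":-1},{"tx":0,"ty":0,"tz":0,"wx":0.12,"wy":0,"wz":0,"jaw":-1},{"tx":0,"ty":0,"tz":0,"wx":0.12,"wy":0,"wz":0,"jaw":-1},{"tx":0,"ty":0,"tz":0,"wx":0.12,"wy":0,"wz":0,"jaw":-1},{"tx":0,"ty":0,"tz":0,"wx":0.12,"wy":0,"wz":0,"jaw":-1},{"tx":0,"ty":0,"tz":0,"wx":0.12,"wy":0,"wz":0,"jaw":-1},{"tx":0,"ty":0,"tz":0,"wx":0.12,"wy":0,"wz":0,"jaw":-1},{"tx":0,"ty":0,"tz":0,"wx":0.12,"wy":0,"wz":0,"jaw":-1},{"tx":0,"ty":0,"tz":0,"wx":0.12,"wy":0,"wz":0,"jaw":-1},{"tx":0,"ty":0,"tz":0,"wx":0.12,"wy":0,"wz":0,"jaw":-1},{"tx":0,"ty":0,"tz":0,"wx":0.12,"wy":0,"wz":0,"jaw":-1},{"tx":0,"ty":0,"tz":0,"wx":0.12,"wy":0,"wz":0,"jaw":-1},{"tx":0,"ty":0,"tz":0,"wx":0.01,"wy":0,"wz":0,"jaw":-1},{"tx":0,"ty":0,"tz":0,"wx":0,"wy":0,"wz":0,"jaw":-1}]'

```text
time: 7.25
tool_pos: [625.2, -142.0, 158.7]
tcp_rot: [-1.628, 1.57, -3.135]
contact_force: [0.5, -0.3, -2.1]
grip_width: 25.3
```

```bash
python3 - <<'E'
from h import *
o,im=snap("wrist","w3",None,1.25)
print(o["time"],o["tool_pos"].round(1),o["tcp_rot"].round(3),o["grip_width"],o["contact_force"].round(1))
print(R.from_euler('xyz',o["tcp_rot"]).as_matrix().round(3))
snap("top","t3",(240,110,480,270),3.3)
E
```

```text
7.25 [ 625.2 -142.   158.7] [-1.628  1.57  -3.135] 25.28766066261985 [ 0.5 -0.3 -2.1]
[[-0.     0.998  0.064]
 [-0.     0.064 -0.998]
 [-1.    -0.    -0.   ]]
```

View pics/w3.png

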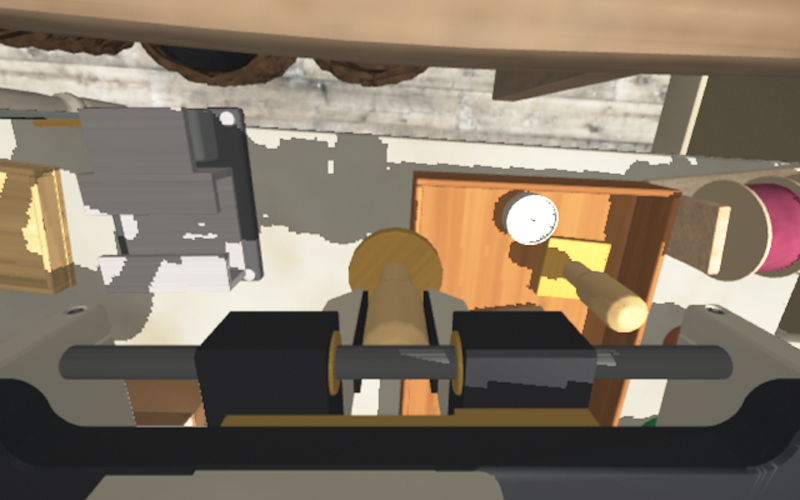

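View pics/t3.png

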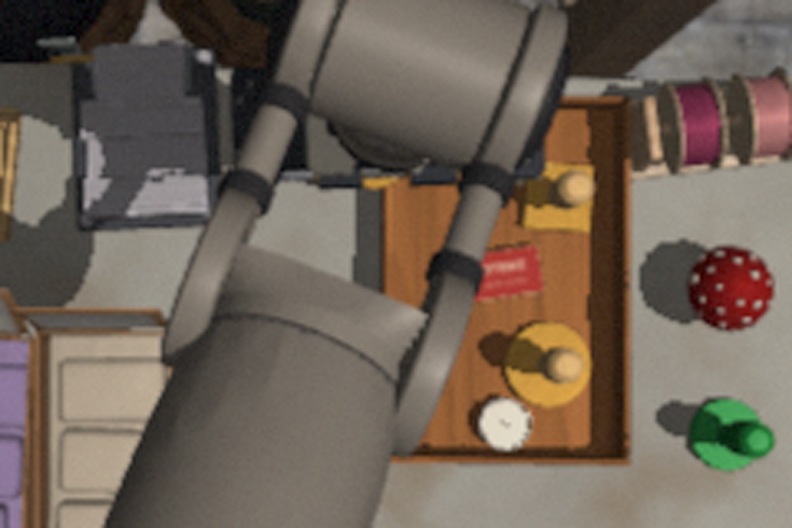

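```bash
cat >> h.py <<'E'
TC=np.array([625.3,22.3]); TY=0.06
def tl(x,y,z):
    c,s=np.cos(TY),np.sin(TY); return [TC[0]+c*x-s*y,TC[1]+s*x+c*y,z]
def overlay(im,name,o,lift=0):
    im=im.copy()
    def poly(P,col):
        q=np.round(proj(P,name,o)*16).astype(int)
        cv2.polylines(im,[q.reshape(-1,1,2)],True,col,1,cv2.LINE_AA,4)
    poly([tl(-50,-55,12),tl(-50,55,12),tl(85,55,12),tl(85,-55,12)],(0,0,255))
    z=46+lift
    poly([tl(-42,-45,z),tl(-42,45,z),tl(-15,45,z),tl(-15,-45,z)],(0,255,0))
    poly([tl(42,-45,z),tl(42,45,z),tl(15,45,z),tl(15,-45,z)],(255,0,0))
    return im
E
python3 - <<'E'
from h import *
v=np.load("pics/w3.npy"); o={"tool_pos":v[:3],"tcp_rot":v[3:]}
im=overlay(cv2.imread("pics/w3_raw.png"),"wrist",o); show(im,"w3o",(0,60,240,240),3.33)
im=overlay(cv2.imread("pics/top0.png"),"top",o); show(im,"t0o",(240,110,330,190),7)
E
```

```text
(no output)
```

View pics/w3o.png

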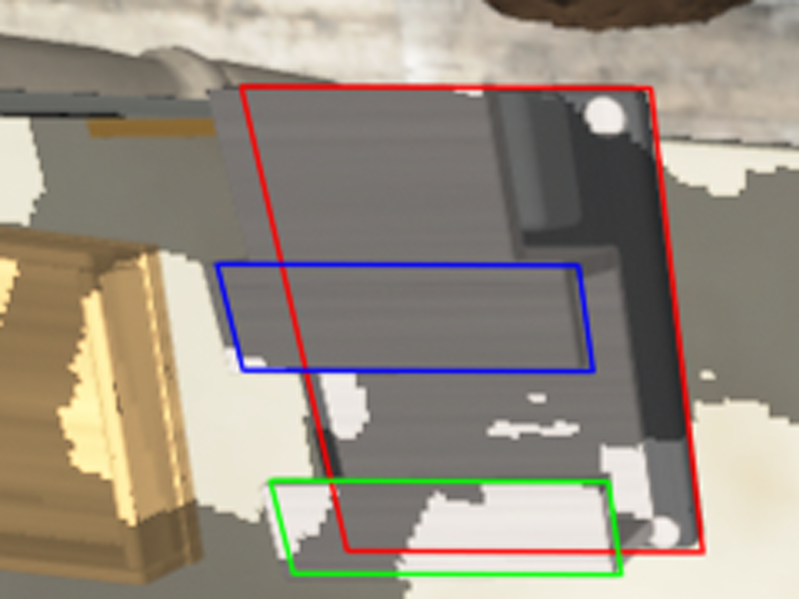

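View pics/t0o.png

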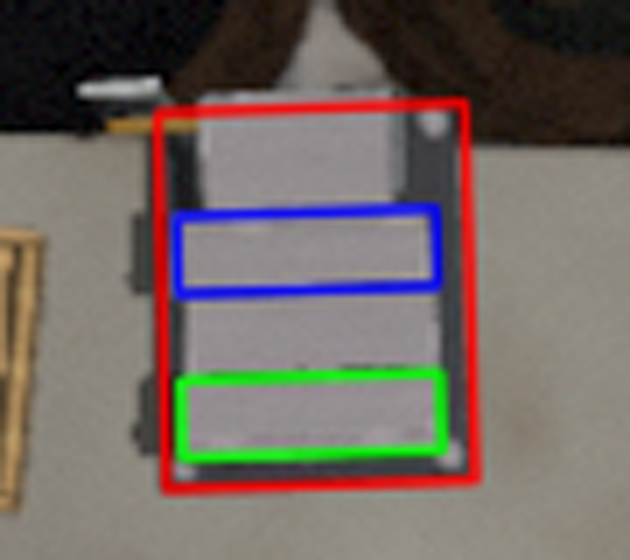

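Emit:
arm_command --plan '[{"tx":0,"ty":0.5,"tz":-1.2,"wx":0,"wy":0,"wz":0,"jaw":-1},{"tx":0,"ty":0.4,"tz":-1.5,"wx":0,"wy":0,"wz":0,"jaw":-1},{"tx":0,"ty":0,"tz":-1.5,"wx":0,"wy":0,"wz":0,"jaw":-1},{"tx":0,"ty":0,"tz":-0.5,"wx":0,"wy":0,"wz":0,"jaw":-1},{"tx":1,"ty":0,"tz":0,"wx":0,"wy":0,"wz":0,"jaw":-1},{"tx":1.5,"ty":0,"tz":0,"wx":0,"wy":0,"wz":0,"jaw":-1},{"tx":1.5,"ty":0,"tz":0,"wx":0,"wy":0,"wz":0,"jaw":-1},{"tx":1.5,"ty":0,"tz":0,"wx":0,"wy":0,"wz":0,"jaw":-1},{"tx":1.1,"ty":0,"tz":0,"wx":0,"wy":0,"wz":0,"jaw":-1},{"tx":0,"ty":0,"tz":0,"wx":0,"wy":0,"wz":0,"jaw":-1},{"tx":0,"ty":0,"tz":0,"wx":0,"wy":0,"wz":0,"jaw":-1}]'

```text
time: 8.45
tool_pos: [631.9, -95.1, 92.7]
tcp_rot: [-0.805, 1.571, -2.315]
contact_force: [-0.3, 1.0, -1.9]
grip_width: 25.6
```

```bash
cat >> h.py <<'E'
def st():
    o=readout.get_obs(); p=o["tool_pos"]; d=p[:2]-TC; c,s=np.cos(TY),np.sin(TY)
    M=R.from_euler('xyz',o["tcp_rot"]).as_matrix()
    print("t",round(o["time"],2),"tcp",p.round(1),"local",(c*d[0]+s*d[1]).round(1),(-s*d[0]+c*d[1]).round(1),"psi",np.arctan2(M[1,2],M[0,2]).round(3),"tilt",np.degrees(np.arccos(-M[2,0])).round(2),"F",o["contact_force"].round(1),"grip",round(o["grip_width"],1))
    return o
E
python3 - <<'E'
from h import *
st(); o,im=snap("wrist","w4"); show(overlay(im,"wrist",o),"w4o",(0,60,400,260),2)
E
```

```text
t 8.45 tcp [631.9 -95.1  92.7] local -0.5 -117.6 psi -1.51 tilt 0.01 F [-0.3  1.  -1.9] grip 25.6
```

View pics/w4o.png

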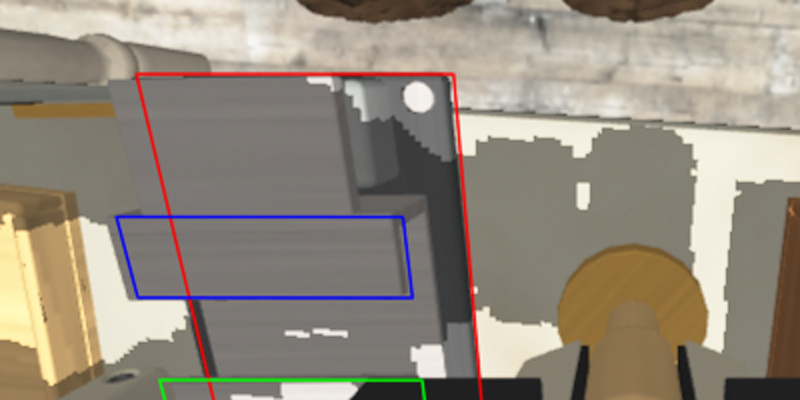

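Emit:
arm_command --plan '[{"tx":0,"ty":0,"tz":-1,"wx":0,"wy":0,"wz":0,"jaw":-1},{"tx":0,"ty":0,"tz":-1,"wx":0,"wy":0,"wz":0,"jaw":-1},{"tx":0,"ty":0,"tz":-1,"wx":0,"wy":0,"wz":0,"jaw":-1},{"tx":0,"ty":0,"tz":-1,"wx":0,"wy":0,"wz":0,"jaw":-1},{"tx":0,"ty":0,"tz":-1,"wx":0,"wy":0,"wz":0,"jaw":-1},{"tx":0,"ty":0,"tz":-0.8,"wx":0,"wy":0,"wz":0,"jaw":-1},{"tx":0,"ty":0,"tz":-0.8,"wx":0,"wy":0,"wz":0,"jaw":-1},{"tx":0,"ty":0,"tz":-0.8,"wx":0,"wy":0,"wz":0,"jaw":-1}]'

```text
time: 9.3
tool_pos: [627.3, -20.4, 92.7]
tcp_rot: [0.289, 1.571, -1.221]
contact_force: [0.6, 0.7, -2.5]
grip_width: 25.4
```

```bash
python3 - <<'E'
from h import *
st(); o,im=snap("wrist","w5"); show(overlay(im,"wrist",o),"w5o",(100,60,500,360),2)
E
```

```text
t 9.3 tcp [627.3 -20.4  92.7] local -0.6 -42.7 psi -1.51 tilt 0.01 F [ 0.6  0.7 -2.5] grip 25.4
```

View pics/w5o.png

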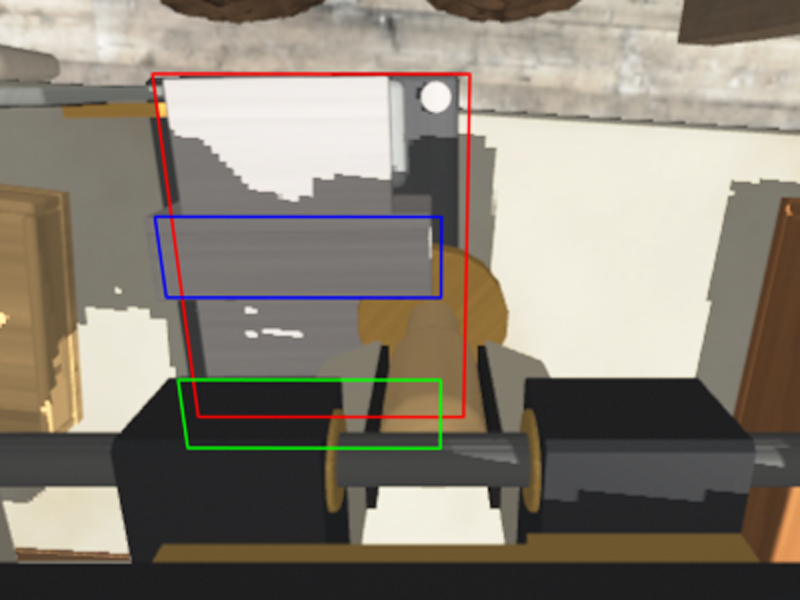

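Emit:
arm_command --plan '[{"tx":0,"ty":0,"tz":-0.8,"wx":0,"wy":0,"wz":0,"jaw":-1},{"tx":0,"ty":0,"tz":-0.8,"wx":0,"wy":0,"wz":0,"jaw":-1},{"tx":0,"ty":0,"tz":-0.8,"wx":0,"wy":0,"wz":0,"jaw":-1},{"tx":0,"ty":0,"tz":-0.8,"wx":0,"wy":0,"wz":0,"jaw":-1},{"tx":0,"ty":0,"tz":-0.6,"wx":0,"wy":0,"wz":0,"jaw":-1},{"tx":0,"ty":0,"tz":0,"wx":0,"wy":0,"wz":0,"jaw":-1},{"tx":0,"ty":0,"tz":0,"wx":0,"wy":0,"wz":0,"jaw":-1}]'

```text
time: 10.05
tool_pos: [625.1, 16.9, 92.7]
tcp_rot: [0.333, 1.57, -1.177]
contact_force: [-0.3, 0.1, -2.2]
grip_width: 25.4
```

```bash
python3 - <<'E'
from h import *
st()
E
```

```text
t 10.05 tcp [625.1  16.9  92.7] local -0.6 -5.4 psi -1.51 tilt 0.02 F [-0.3  0.1 -2.2] grip 25.4
```

Emit:
arm_command --plan '[{"tx":0,"ty":0,"tz":-0.6,"wx":0,"wy":0,"wz":0,"jaw":-1},{"tx":-0.3,"ty":0,"tz":0,"wx":0,"wy":0,"wz":0,"jaw":-1},{"tx":-0.3,"ty":0,"tz":0,"wx":0,"wy":0,"wz":0,"jaw":-1},{"tx":-0.3,"ty":0,"tz":0,"wx":0,"wy":0,"wz":0,"jaw":-1},{"tx":-0.3,"ty":0,"tz":0,"wx":0,"wy":0,"wz":0,"jaw":-1},{"tx":-0.3,"ty":0,"tz":0,"wx":0,"wy":0,"wz":0,"jaw":-1},{"tx":-0.3,"ty":0,"tz":0,"wx":0,"wy":0,"wz":0,"jaw":-1},{"tx":0,"ty":0,"tz":0,"wx":0,"wy":0,"wz":0,"jaw":-1},{"tx":0,"ty":0,"tz":0,"wx":0,"wy":0,"wz":0,"jaw":-1}]'

```text
time: 10.95
tool_pos: [624.6, 22.9, 110.4]
tcp_rot: [-1.463, 1.571, -2.973]
contact_force: [2.3, 0.7, -9.0]
grip_width: 25.8
```

```bash
python3 - <<'E'
from h import *
st(); o,im=snap("wrist","w6"); show(overlay(im,"wrist",o,11),"w6o",(100,60,500,360),2)
E
```

```text
t 10.95 tcp [624.6  22.9 110.4] local -0.7 0.6 psi -1.51 tilt 0.01 F [ 2.3  0.7 -9. ] grip 25.8
```

View pics/w6o.png

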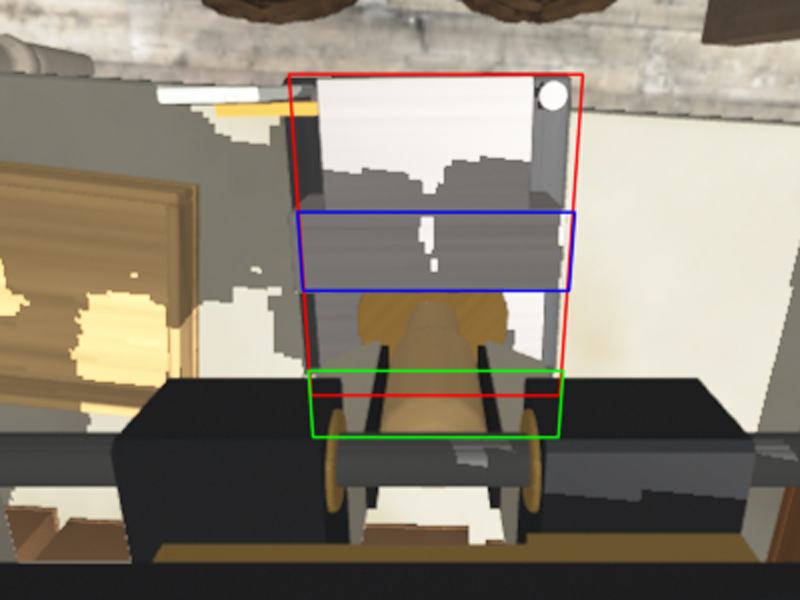

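Emit:
arm_command --plan '[{"tx":-0.3,"ty":0,"tz":0,"wx":0,"wy":0,"wz":0,"jaw":-1},{"tx":-0.3,"ty":0,"tz":0,"wx":0,"wy":0,"wz":0,"jaw":-1},{"tx":-0.3,"ty":0,"tz":0,"wx":0,"wy":0,"wz":0,"jaw":-1},{"tx":-0.3,"ty":0,"tz":0,"wx":0,"wy":0,"wz":0,"jaw":-1},{"tx":-0.1,"ty":0,"tz":0,"wx":0,"wy":0,"wz":0,"jaw":-1},{"tx":0,"ty":0,"tz":0,"wx":0,"wy":0,"wz":0,"jaw":-1},{"tx":0,"ty":0,"tz":0,"wx":0,"wy":0,"wz":0,"jaw":-1}]'

```text
time: 11.7
tool_pos: [624.4, 22.9, 123.4]
tcp_rot: [-1.538, 1.57, -3.048]
contact_force: [3.1, 1.0, -14.6]
grip_width: 25.5
```

```bash
python3 - <<'E'
from h import *
st(); o,im=snap("wrist","w7"); show(overlay(im,"wrist",o,24),"w7o",(100,60,500,360),2)
snap("scene","s7",(300,80,480,280),3)
E
```

```text
t 11.7 tcp [624.4  22.9 123.4] local -0.8 0.6 psi -1.51 tilt 0.04 F [  3.1   1.  -14.6] grip 25.5
```

View pics/w7o.png

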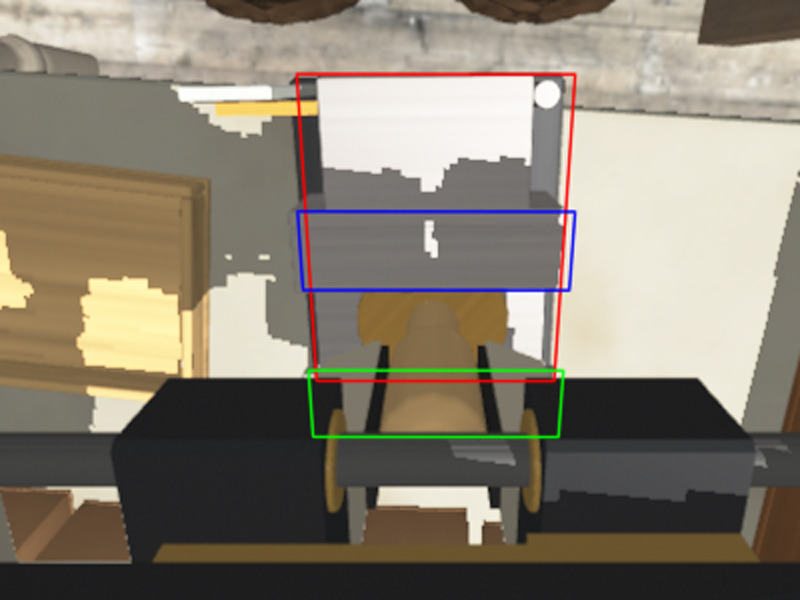

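View pics/s7_raw.png

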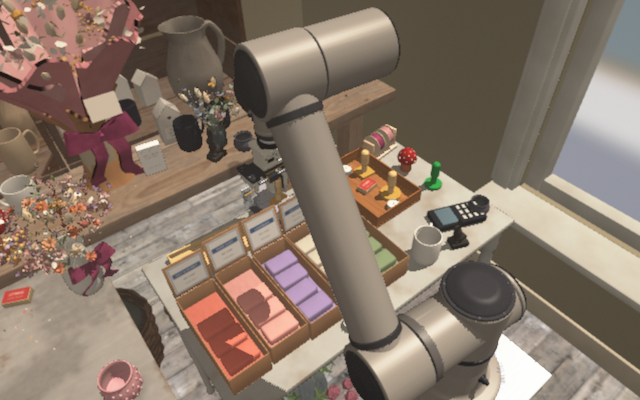

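Emit:
arm_command --plan '[{"tx":0,"ty":0,"tz":0,"wx":0,"wy":0,"wz":0,"jaw":-1},{"tx":0,"ty":0,"tz":0,"wx":0,"wy":0,"wz":0,"jaw":-1},{"tx":0,"ty":0,"tz":0,"wx":0,"wy":0,"wz":0,"jaw":-1},{"tx":0,"ty":0,"tz":0,"wx":0,"wy":0,"wz":0,"jaw":-1},{"tx":0,"ty":0,"tz":0,"wx":0,"wy":0,"wz":0,"jaw":-1},{"tx":0,"ty":0,"tz":0,"wx":0,"wy":0,"wz":0,"jaw":-1},{"tx":0,"ty":0,"tz":0,"wx":0,"wy":0,"wz":0,"jaw":-1},{"tx":0,"ty":0,"tz":0,"wx":0,"wy":0,"wz":0,"jaw":-1},{"tx":0,"ty":0,"tz":0,"wx":0,"wy":0,"wz":0,"jaw":-1},{"tx":0,"ty":0,"tz":0,"wx":0,"wy":0,"wz":0,"jaw":-1},{"tx":0,"ty":0,"tz":0,"wx":0,"wy":0,"wz":0,"jaw":-1},{"tx":0,"ty":0,"tz":0,"wx":0,"wy":0,"wz":0,"jaw":-1},{"tx":0,"ty":0,"tz":0,"wx":0,"wy":0,"wz":0,"jaw":-1},{"tx":0,"ty":0,"tz":0,"wx":0,"wy":0,"wz":0,"jaw":-1},{"tx":0,"ty":0,"tz":0,"wx":0,"wy":0,"wz":0,"jaw":-1},{"tx":0,"ty":0,"tz":0,"wx":0,"wy":0,"wz":0,"jaw":-1},{"tx":0,"ty":0,"tz":0,"wx":0,"wy":0,"wz":0,"jaw":-1},{"tx":0,"ty":0,"tz":0,"wx":0,"wy":0,"wz":0,"jaw":-1},{"tx":0,"ty":0,"tz":0,"wx":0,"wy":0,"wz":0,"jaw":-1},{"tx":0,"ty":0,"tz":0,"wx":0,"wy":0,"wz":0,"jaw":-1}]'

```text
time: 13.8
tool_pos: [624.5, 22.9, 123.6]
tcp_rot: [-1.419, 1.57, -2.929]
contact_force: [0.3, 2.0, -14.0]
grip_width: 25.6
```

Emit:
arm_command --plan '[{"tx":0,"ty":0,"tz":0,"wx":0,"wy":0,"wz":0,"jaw":-1},{"tx":0,"ty":0,"tz":0,"wx":0,"wy":0,"wz":0,"jaw":-1},{"tx":0,"ty":0,"tz":0,"wx":0,"wy":0,"wz":0,"jaw":-1},{"tx":0,"ty":0,"tz":0,"wx":0,"wy":0,"wz":0,"jaw":-1},{"tx":0,"ty":0,"tz":0,"wx":0,"wy":0,"wz":0,"jaw":-1},{"tx":0,"ty":0,"tz":0,"wx":0,"wy":0,"wz":0,"jaw":-1},{"tx":0,"ty":0,"tz":0,"wx":0,"wy":0,"wz":0,"jaw":-1},{"tx":0,"ty":0,"tz":0,"wx":0,"wy":0,"wz":0,"jaw":-1},{"tx":0,"ty":0,"tz":0,"wx":0,"wy":0,"wz":0,"jaw":-1},{"tx":0,"ty":0,"tz":0,"wx":0,"wy":0,"wz":0,"jaw":-1},{"tx":0,"ty":0,"tz":0,"wx":0,"wy":0,"wz":0,"jaw":-1},{"tx":0,"ty":0,"tz":0,"wx":0,"wy":0,"wz":0,"jaw":-1},{"tx":0,"ty":0,"tz":0,"wx":0,"wy":0,"wz":0,"jaw":-1},{"tx":0,"ty":0,"tz":0,"wx":0,"wy":0,"wz":0,"jaw":-1},{"tx":0,"ty":0,"tz":0,"wx":0,"wy":0,"wz":0,"jaw":-1},{"tx":0,"ty":0,"tz":0,"wx":0,"wy":0,"wz":0,"jaw":-1},{"tx":0,"ty":0,"tz":0,"wx":0,"wy":0,"wz":0,"jaw":-1},{"tx":0,"ty":0,"tz":0,"wx":0,"wy":0,"wz":0,"jaw":-1}]'

```text
time: 15.6
tool_pos: [624.6, 22.9, 123.7]
tcp_rot: [-1.204, 1.571, -2.714]
contact_force: [-1.4, 2.5, -15.2]
grip_width: 25.5
```

```bash
python3 - <<'E'
from h import *
st()
o,im=snap("wrist","w8"); show(overlay(im,"wrist",o,24),"w8o",(100,60,500,360),2)
E
```

```text
t 15.6 tcp [624.6  22.9 123.7] local -0.7 0.6 psi -1.51 tilt 0.01 F [ -1.4   2.5 -15.2] grip 25.5
```

View pics/w8o.png

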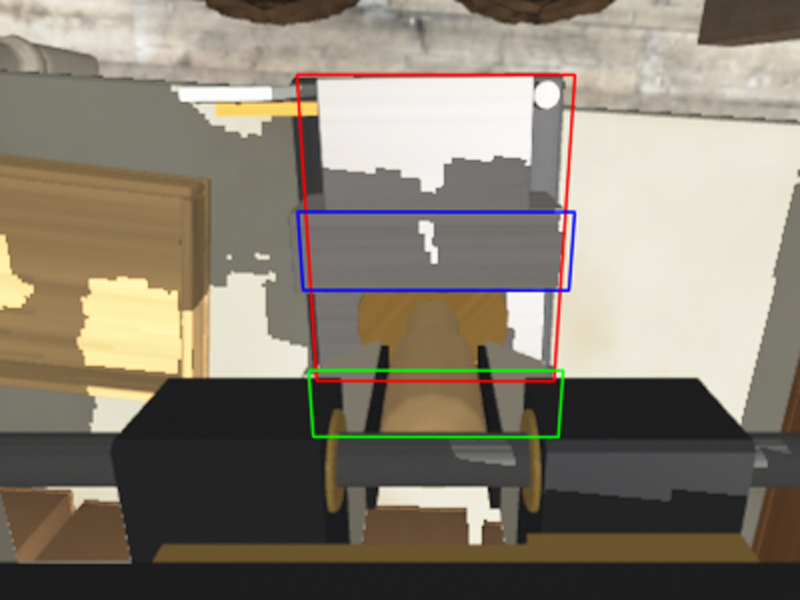

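Emit:
arm_command --plan '[{"tx":0.4,"ty":0,"tz":0,"wx":0,"wy":0,"wz":0,"jaw":-1},{"tx":0.4,"ty":0,"tz":0,"wx":0,"wy":0,"wz":0,"jaw":-1},{"tx":0.4,"ty":0,"tz":0,"wx":0,"wy":0,"wz":0,"jaw":-1},{"tx":0.4,"ty":0,"tz":0,"wx":0,"wy":0,"wz":0,"jaw":-1},{"tx":0.4,"ty":0,"tz":0,"wx":0,"wy":0,"wz":0,"jaw":-1},{"tx":0.4,"ty":0,"tz":0,"wx":0,"wy":0,"wz":0,"jaw":-1},{"tx":0.4,"ty":0,"tz":0,"wx":0,"wy":0,"wz":0,"jaw":-1},{"tx":0.2,"ty":0,"tz":0,"wx":0,"wy":0,"wz":0,"jaw":-1},{"tx":0,"ty":0,"tz":0,"wx":0,"wy":0,"wz":0,"jaw":-1},{"tx":0,"ty":0,"tz":0,"wx":0,"wy":0,"wz":0,"jaw":-1},{"tx":0,"ty":0,"tz":0,"wx":0,"wy":0,"wz":0,"jaw":-1}]'

```text
time: 16.75
tool_pos: [625.1, 22.8, 94.2]
tcp_rot: [1.365, 1.57, -0.145]
contact_force: [0.3, 0.0, -3.1]
grip_width: 25.4
```

```bash
python3 - <<'E'
from h import *
st()
o,im=snap("wrist","w9"); show(overlay(im,"wrist",o,0),"w9o",(100,60,500,360),2)
E
```

```text
t 16.75 tcp [625.1  22.8  94.2] local -0.2 0.5 psi -1.51 tilt 0.07 F [ 0.3  0.  -3.1] grip 25.4
```

View pics/w9o.png

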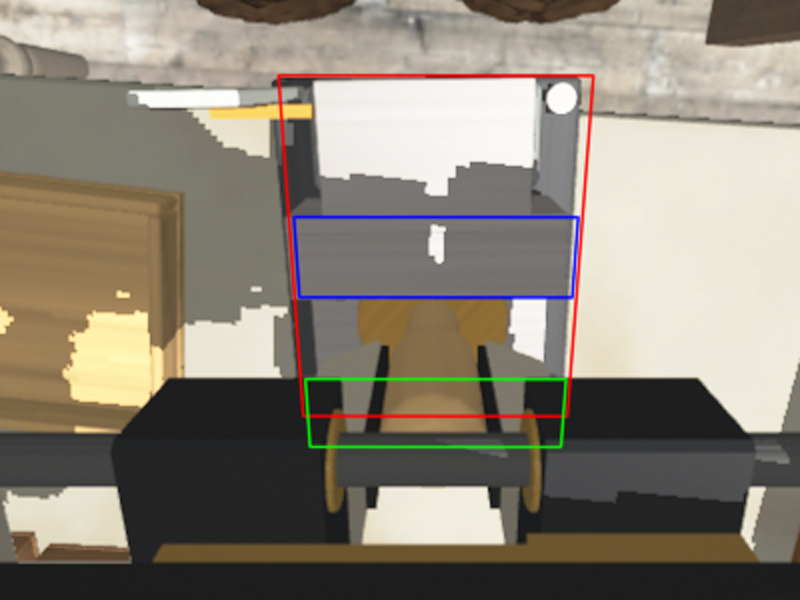

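Emit:
arm_command --plan '[{"tx":0.1,"ty":0,"tz":0.5,"wx":0,"wy":0,"wz":0,"jaw":-1},{"tx":0,"ty":0,"tz":1,"wx":0,"wy":0,"wz":0,"jaw":-1},{"tx":0,"ty":0,"tz":1,"wx":0,"wy":0,"wz":0,"jaw":-1},{"tx":0,"ty":0,"tz":1,"wx":0,"wy":0,"wz":0,"jaw":-1},{"tx":0,"ty":0,"tz":1,"wx":0,"wy":0,"wz":0,"jaw":-1},{"tx":0,"ty":0,"tz":1,"wx":0,"wy":0,"wz":0,"jaw":-1},{"tx":0,"ty":0,"tz":1,"wx":0,"wy":0,"wz":0,"jaw":-1},{"tx":0,"ty":0,"tz":1,"wx":0,"wy":0,"wz":0,"jaw":-1},{"tx":0,"ty":0,"tz":1,"wx":0,"wy":0,"wz":0,"jaw":-1},{"tx":0,"ty":0,"tz":1,"wx":0,"wy":0,"wz":0,"jaw":-1},{"tx":0,"ty":0,"tz":1,"wx":0,"wy":0,"wz":0,"jaw":-1},{"tx":0,"ty":0,"tz":0,"wx":0,"wy":0,"wz":0,"jaw":-1},{"tx":-1.5,"ty":0,"tz":0,"wx":0,"wy":0,"wz":0,"jaw":-1},{"tx":-2,"ty":0,"tz":0,"wx":0,"wy":0,"wz":0,"jaw":-1},{"tx":-2.5,"ty":0,"tz":0,"wx":0,"wy":0,"wz":0,"jaw":-1},{"tx":-2.5,"ty":0,"tz":0,"wx":0,"wy":0,"wz":0,"jaw":-1},{"tx":-2,"ty":0,"tz":0,"wx":0,"wy":0,"wz":0,"jaw":-1},{"tx":0,"ty":0,"tz":0,"wx":0,"wy":0,"wz":0,"jaw":-1},{"tx":0,"ty":0,"tz":0,"wx":0,"wy":0,"wz":0,"jaw":-1}]'

```text
time: 18.7
tool_pos: [630.8, -81.6, 197.2]
tcp_rot: [-2.022, 1.571, 2.751]
contact_force: [-0.4, -0.8, -2.6]
grip_width: 25.6
```

```bash
python3 - <<'E'
from h import *
o=st()
M=R.from_euler('xyz',o["tcp_rot"]).as_matrix()
print("tool delta cm", (M.T@(np.array([621,300,200])-o["tool_pos"])/10).round(2))
o,im=snap("wrist","w10",None,1.25)
E
```

```text
t 18.7 tcp [630.8 -81.6 197.2] local -0.7 -104.0 psi -1.51 tilt 0.01 F [-0.4 -0.8 -2.6] grip 25.6
tool delta cm [ -0.27   1.35 -38.15]
```

View pics/w10.png

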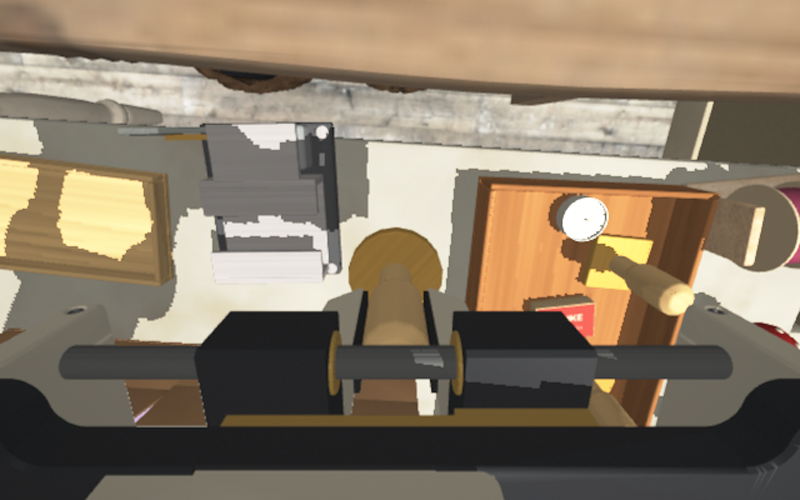

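Emit:
arm_command --plan '[{"tx":0,"ty":0.1,"tz":-1.2,"wx":0,"wy":0,"wz":0,"jaw":-1},{"tx":0,"ty":0.1,"tz":-2.2,"wx":0,"wy":0,"wz":0,"jaw":-1},{"tx":0,"ty":0.1,"tz":-2.8,"wx":0,"wy":0,"wz":0,"jaw":-1},{"tx":0,"ty":0.1,"tz":-2.8,"wx":0,"wy":0,"wz":0,"jaw":-1},{"tx":0,"ty":0.1,"tz":-2.8,"wx":0,"wy":0,"wz":0,"jaw":-1},{"tx":0,"ty":0.1,"tz":-2.8,"wx":0,"wy":0,"wz":0,"jaw":-1},{"tx":0,"ty":0.1,"tz":-2.8,"wx":0,"wy":0,"wz":0,"jaw":-1},{"tx":0,"ty":0.1,"tz":-2.8,"wx":0,"wy":0,"wz":0,"jaw":-1},{"tx":0,"ty":0.1,"tz":-2.8,"wx":0,"wy":0,"wz":0,"jaw":-1},{"tx":0,"ty":0.1,"tz":-2.8,"wx":0,"wy":0,"wz":0,"jaw":-1},{"tx":0,"ty":0.1,"tz":-2.8,"wx":0,"wy":0,"wz":0,"jaw":-1},{"tx":0,"ty":0.1,"tz":-2.8,"wx":0,"wy":0,"wz":0,"jaw":-1},{"tx":0,"ty":0.1,"tz":-2.8,"wx":0,"wy":0,"wz":0,"jaw":-1},{"tx":0,"ty":0,"tz":-2.4,"wx":0,"wy":0,"wz":0,"jaw":-1},{"tx":0,"ty":0,"tz":-1.4,"wx":0,"wy":0,"wz":0,"jaw":-1},{"tx":0,"ty":0,"tz":0,"wx":0,"wy":0,"wz":0,"jaw":-1},{"tx":0,"ty":0,"tz":0,"wx":0,"wy":0,"wz":0,"jaw":-1}]'

```text
time: 20.45
tool_pos: [620.7, 297.7, 197.0]
tcp_rot: [-0.824, 1.569, -2.334]
contact_force: [-0.0, -1.2, -1.4]
grip_width: 25.4
```

```bash
python3 - <<'E'
from h import *
o=st()
o,im=snap("wrist","w11",None,1.25)
E
```

```text
t 20.45 tcp [620.7 297.7 197. ] local 11.9 275.2 psi -1.51 tilt 0.09 F [-0.  -1.2 -1.4] grip 25.4
```

View pics/w11.png

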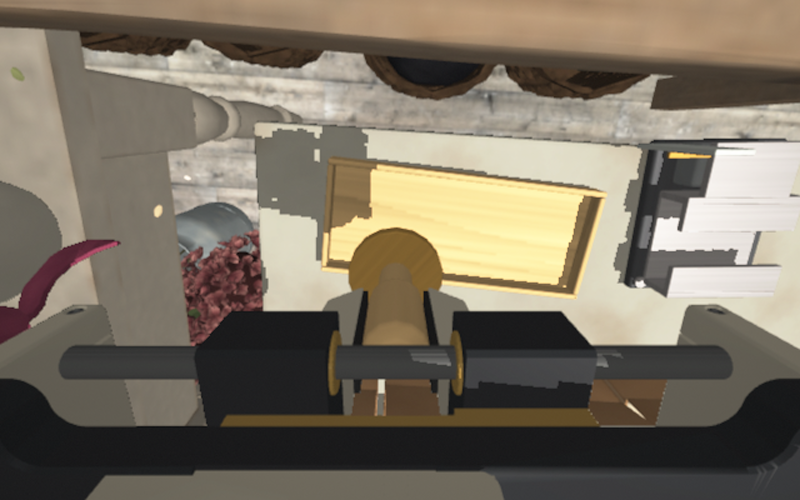

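```bash
python3 - <<'E'
from h import *
v=np.load("pics/w11.npy"); o={"tool_pos":v[:3],"tcp_rot":v[3:]}
T=back(np.array([[330,158],[606,193],[578,297],[322,271]])/1.25,22,"wrist",o);print(T.round(1),T.mean(0))
E
```

```text
[[674.9 354.6  22. ]
 [660.2 123.   22. ]
 [563.8 126.4  22. ]
 [575.2 361.   22. ]] [618.53245512 241.23637145  22.        ]
```

Emit:
arm_command --plan '[{"tx":1.5,"ty":0,"tz":0,"wx":0,"wy":0,"wz":0,"jaw":-1},{"tx":2,"ty":0,"tz":0,"wx":0,"wy":0,"wz":0,"jaw":-1},{"tx":2,"ty":0,"tz":0,"wx":0,"wy":0,"wz":0,"jaw":-1},{"tx":2,"ty":0,"tz":0,"wx":0,"wy":0,"wz":0,"jaw":-1},{"tx":2,"ty":0,"tz":0,"wx":0,"wy":0,"wz":0,"jaw":-1},{"tx":1.2,"ty":0,"tz":0,"wx":0,"wy":0,"wz":0,"jaw":-1},{"tx":0.6,"ty":0,"tz":0,"wx":0,"wy":0,"wz":0,"jaw":-1},{"tx":0.4,"ty":0,"tz":0,"wx":0,"wy":0,"wz":0,"jaw":-1},{"tx":0.3,"ty":0,"tz":0,"wx":0,"wy":0,"wz":0,"jaw":-1},{"tx":0,"ty":0,"tz":0,"wx":0,"wy":0,"wz":0,"jaw":-1},{"tx":0,"ty":0,"tz":0,"wx":0,"wy":0,"wz":0,"jaw":-1},{"tx":0,"ty":0,"tz":0,"wx":0,"wy":0,"wz":0,"jaw":-1}]'

```text
time: 21.7
tool_pos: [621.2, 298.3, 78.3]
tcp_rot: [1.716, 1.57, 0.206]
contact_force: [-0.1, 0.6, -2.9]
grip_width: 25.3
```

```bash
python3 - <<'E'
from h import *
o=st()
o,im=snap("wrist","w12",None,1.25)
E
```

```text
t 21.7 tcp [621.2 298.3  78.3] local 12.5 275.7 psi -1.51 tilt 0.06 F [-0.1  0.6 -2.9] grip 25.3
```

View pics/w12.png

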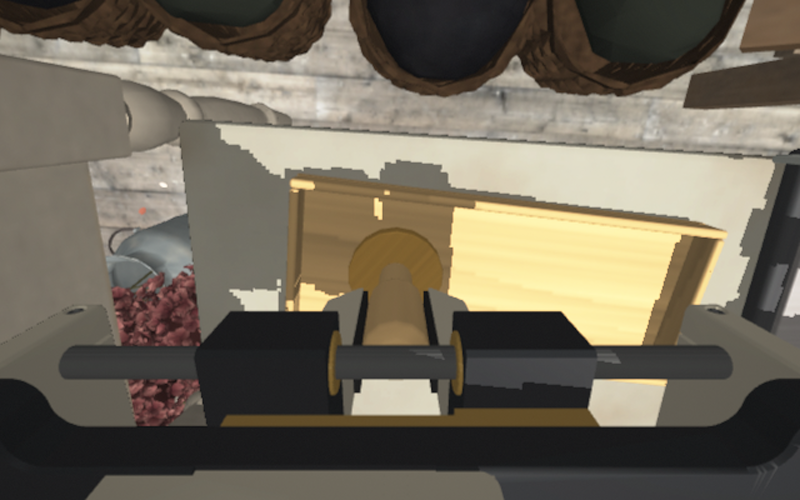

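Emit:
arm_command --plan '[{"tx":0.2,"ty":0,"tz":0,"wx":0,"wy":0,"wz":0,"jaw":-1},{"tx":0.15,"ty":0,"tz":0,"wx":0,"wy":0,"wz":0,"jaw":-1},{"tx":0,"ty":0,"tz":0,"wx":0,"wy":0,"wz":0,"jaw":-1},{"tx":0,"ty":0,"tz":0,"wx":0,"wy":0,"wz":0,"jaw":-1}]'

```text
time: 22.15
tool_pos: [621.0, 298.2, 74.3]
tcp_rot: [1.831, 1.57, 0.321]
contact_force: [0.3, 0.4, -0.4]
grip_width: 25.5
```

Emit:
arm_command --plan '[{"tx":0,"ty":0,"tz":0,"wx":0,"wy":0,"wz":0,"jaw":-0.3},{"tx":0,"ty":0,"tz":0,"wx":0,"wy":0,"wz":0,"jaw":-0.2},{"tx":0,"ty":0,"tz":0,"wx":0,"wy":0,"wz":0,"jaw":0},{"tx":0,"ty":0,"tz":0,"wx":0,"wy":0,"wz":0,"jaw":0.1},{"tx":0,"ty":0,"tz":0,"wx":0,"wy":0,"wz":0,"jaw":0.1},{"tx":0,"ty":0,"tz":0,"wx":0,"wy":0,"wz":0,"jaw":0.1},{"tx":-1,"ty":0,"tz":0,"wx":0,"wy":0,"wz":0,"jaw":0.1},{"tx":-2,"ty":0,"tz":0,"wx":0,"wy":0,"wz":0,"jaw":0.1},{"tx":-2.5,"ty":0,"tz":0,"wx":0,"wy":0,"wz":0,"jaw":0.1},{"tx":-2.5,"ty":0,"tz":0,"wx":0,"wy":0,"wz":0,"jaw":0.1},{"tx":-2.5,"ty":0,"tz":0,"wx":0,"wy":0,"wz":0,"jaw":0.1},{"tx":-2.5,"ty":0,"tz":0,"wx":0,"wy":0,"wz":0,"jaw":0.1},{"tx":-2,"ty":0,"tz":0,"wx":0,"wy":0,"wz":0,"jaw":0.1},{"tx":0,"ty":0,"tz":0,"wx":0,"wy":0,"wz":0,"jaw":0.1}]'

```text
time: 23.55
tool_pos: [622.3, 298.6, 228.7]
tcp_rot: [1.837, 1.563, 0.327]
contact_force: [-0.0, -0.6, 0.8]
grip_width: 50.4
```

```bash
python3 - <<'E'
from h import *
o=st()
o,im=snap("wrist","w13",None,1.25)
snap("top","t13",(130,110,480,270),2.2)
E
```

```text
t 23.55 tcp [622.3 298.6 228.7] local 13.5 276.0 psi -1.51 tilt 0.43 F [-0.  -0.6  0.8] grip 50.4
```

View pics/w13.png

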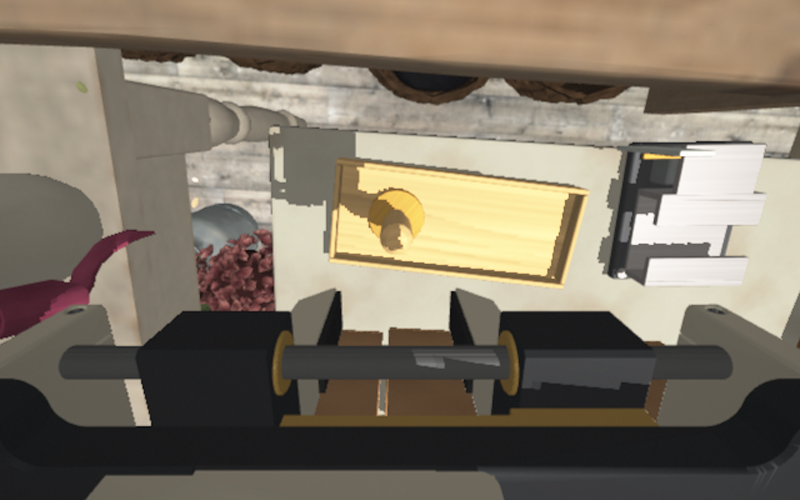

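View pics/t13.png

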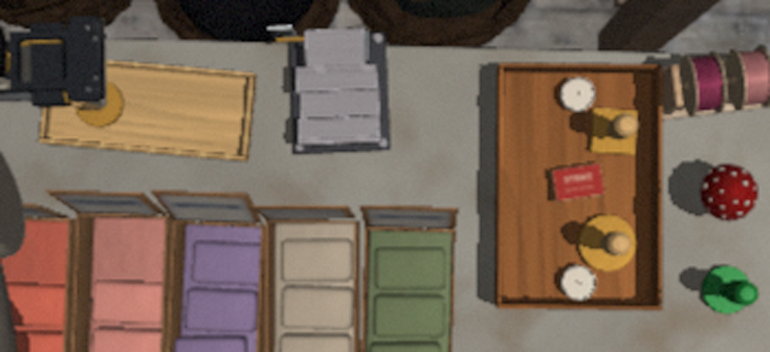

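Emit:
arm_command --plan '[{"tx":0,"ty":-0.5,"tz":1.5,"wx":0,"wy":0,"wz":0,"jaw":0.1},{"tx":0,"ty":-0.9,"tz":3,"wx":0,"wy":0,"wz":0,"jaw":0.1},{"tx":0,"ty":-1,"tz":3.2,"wx":0,"wy":0,"wz":0,"jaw":0.1},{"tx":0,"ty":-1,"tz":3.2,"wx":0,"wy":0,"wz":0,"jaw":0.1},{"tx":0,"ty":-1,"tz":3.2,"wx":0,"wy":0,"wz":0,"jaw":0.1},{"tx":0,"ty":-1,"tz":3.2,"wx":0,"wy":0,"wz":0,"jaw":0.1},{"tx":0,"ty":-1,"tz":3.2,"wx":0,"wy":0,"wz":0,"jaw":0.1},{"tx":0,"ty":-1,"tz":3.2,"wx":0,"wy":0,"wz":0,"jaw":0.1},{"tx":0,"ty":-1,"tz":3.2,"wx":0,"wy":0,"wz":0,"jaw":0.1},{"tx":0,"ty":-1,"tz":3.2,"wx":0,"wy":0,"wz":0,"jaw":0.1},{"tx":0,"ty":-1,"tz":3.2,"wx":0,"wy":0,"wz":0,"jaw":0.1},{"tx":0,"ty":-1,"tz":3.2,"wx":0,"wy":0,"wz":0,"jaw":0.1},{"tx":0,"ty":-1,"tz":3.2,"wx":0,"wy":0,"wz":0,"jaw":0.1},{"tx":0,"ty":-1,"tz":3.2,"wx":0,"wy":0,"wz":0,"jaw":0.1},{"tx":0,"ty":-1,"tz":3.2,"wx":0,"wy":0,"wz":0,"jaw":0.1},{"tx":0,"ty":-1,"tz":3.2,"wx":0,"wy":0,"wz":0,"jaw":0.1},{"tx":0,"ty":-1,"tz":3.2,"wx":0,"wy":0,"wz":0,"jaw":0.1},{"tx":0,"ty":-1,"tz":3.2,"wx":0,"wy":0,"wz":0,"jaw":0.1},{"tx":0,"ty":-0.2,"tz":1.2,"wx":0,"wy":0,"wz":0,"jaw":0.1},{"tx":0,"ty":0,"tz":0,"wx":0,"wy":0,"wz":0,"jaw":0.1}]'

```text
time: 25.65
tool_pos: [479.1, -281.4, 222.9]
tcp_rot: [-2.286, 1.569, 2.485]
contact_force: [-0.3, -0.5, -0.5]
grip_width: 50.2
```

Emit:
arm_command --plan '[{"tx":0,"ty":0,"tz":0,"wx":0,"wy":0,"wz":0,"jaw":0.1}]'

```text
time: 25.75
tool_pos: [479.7, -279.4, 223.4]
tcp_rot: [-2.57, 1.569, 2.203]
contact_force: [-0.4, 0.3, -0.6]
grip_width: 50.7
```

```bash
python3 - <<'E'
from h import *
o=st()
o,im=snap("wrist","w14",(200,60,460,270),3)
E
```

```text
t 25.75 tcp [ 479.7 -279.4  223.4] local -163.4 -292.5 psi -1.51 tilt 0.11 F [-0.4  0.3 -0.6] grip 50.7
```

View pics/w14.png

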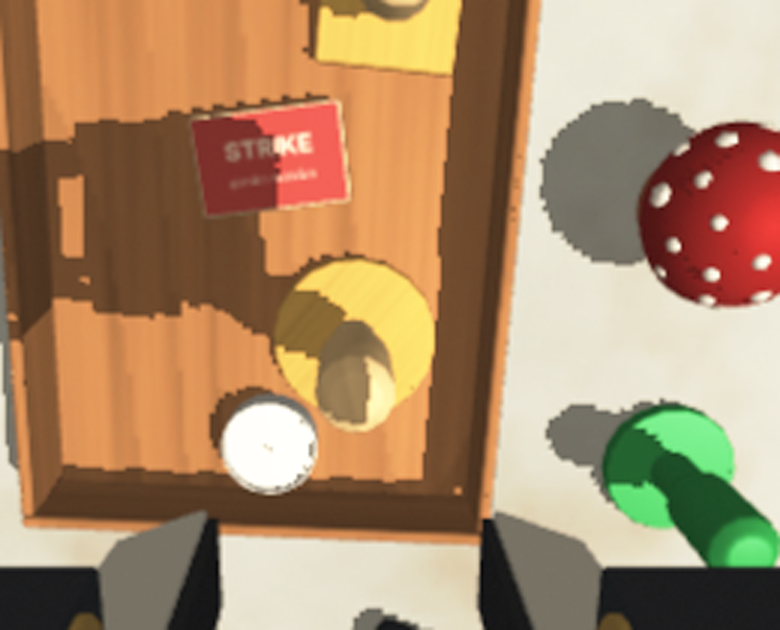

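```bash
python3 - <<'E'
from h import *
v=np.load("pics/w14.npy"); o={"tool_pos":v[:3],"tcp_rot":v[3:]}
a=back([[318.3,172]],15,"wrist",o); b=back([[318.7,190.7]],93,"wrist",o); print(a,b)
M=R.from_euler('xyz',o["tcp_rot"]).as_matrix()
for g in (a[0],b[0],np.array([482,-279.5,0])): print((M.T@(np.array([g[0],g[1],74])-v[:3])/10).round(2))
E
```

```text
[[ 481.90579453 -281.05057871   15.        ]] [[ 482.27141802 -281.071771     93.        ]]
[14.94  0.22  0.2 ]
[14.94  0.26  0.2 ]
[14.94  0.24  0.04]
```

Large stamp (plate at (355,336), grip top at (356,392) in the crop, 64 mm wide) is still where it was. Descend on it.

Emit:
arm_command --plan '[{"tx":1,"ty":0.2,"tz":0.15,"wx":0,"wy":0,"wz":0,"jaw":0.1},{"tx":2,"ty":0,"tz":0,"wx":0,"wy":0,"wz":0,"jaw":0.1},{"tx":2,"ty":0,"tz":0,"wx":0,"wy":0,"wz":0,"jaw":0.1},{"tx":2,"ty":0,"tz":0,"wx":0,"wy":0,"wz":0,"jaw":0.1},{"tx":2,"ty":0,"tz":0,"wx":0,"wy":0,"wz":0,"jaw":0.1},{"tx":2,"ty":0,"tz":0,"wx":0,"wy":0,"wz":0,"jaw":0.1},{"tx":2,"ty":0,"tz":0,"wx":0,"wy":0,"wz":0,"jaw":0.1},{"tx":1,"ty":0,"tz":0,"wx":0,"wy":0,"wz":0,"jaw":0.1},{"tx":0.8,"ty":0,"tz":0,"wx":0,"wy":0,"wz":0,"jaw":0.1},{"tx":0,"ty":0,"tz":0,"wx":0,"wy":0,"wz":0,"jaw":0.1},{"tx":0,"ty":0,"tz":0,"wx":0,"wy":0,"wz":0,"jaw":-1},{"tx":0,"ty":0,"tz":0,"wx":0,"wy":0,"wz":0,"jaw":-1},{"tx":0,"ty":0,"tz":0,"wx":0,"wy":0,"wz":0,"jaw":-1},{"tx":0,"ty":0,"tz":0,"wx":0,"wy":0,"wz":0,"jaw":-1},{"tx":0,"ty":0,"tz":0,"wx":0,"wy":0,"wz":0,"jaw":-1},{"tx":0,"ty":0,"tz":0,"wx":0,"wy":0,"wz":0,"jaw":-1}]'

```text
time: 27.4
tool_pos: [482.1, -282.0, 76.8]
tcp_rot: [0.88, 1.57, -0.63]
contact_force: [-0.6, 1.1, 4.6]
grip_width: 25.4
```

```bash
python3 - <<'E'
from h import *
o=st()
o,im=snap("wrist","w15",None,1.25)
E
```

```text
t 27.4 tcp [ 482.1 -282.    76.8] local -161.2 -295.1 psi -1.51 tilt 0.05 F [-0.6  1.1  4.6] grip 25.4
```

View pics/w15.png

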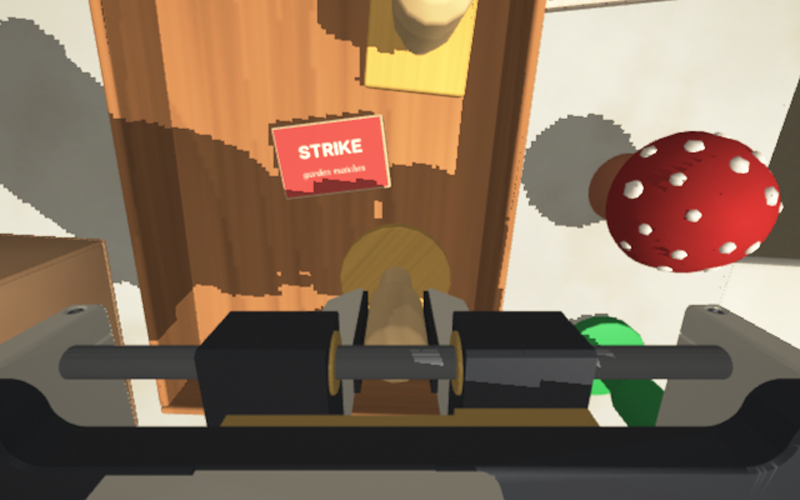

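Emit:
arm_command --plan '[{"tx":-1,"ty":0,"tz":0,"wx":0,"wy":0,"wz":0,"jaw":-1},{"tx":-2,"ty":0,"tz":0,"wx":0,"wy":0,"wz":0,"jaw":-1},{"tx":-2.5,"ty":0,"tz":0,"wx":0,"wy":0,"wz":0,"jaw":-1},{"tx":-2.5,"ty":0,"tz":0,"wx":0,"wy":0,"wz":0,"jaw":-1},{"tx":-1,"ty":0,"tz":0,"wx":0,"wy":0,"wz":0,"jaw":-1},{"tx":0,"ty":0.9,"tz":-1,"wx":0,"wy":0,"wz":0,"jaw":-1},{"tx":0,"ty":1.8,"tz":-2,"wx":0,"wy":0,"wz":0,"jaw":-1},{"tx":0,"ty":2,"tz":-2.2,"wx":0,"wy":0,"wz":0,"jaw":-1},{"tx":0,"ty":2,"tz":-2.2,"wx":0,"wy":0,"wz":0,"jaw":-1},{"tx":0,"ty":2,"tz":-2.2,"wx":0,"wy":0,"wz":0,"jaw":-1},{"tx":0,"ty":2,"tz":-2.2,"wx":0,"wy":0,"wz":0,"jaw":-1},{"tx":0,"ty":2,"tz":-2.2,"wx":0,"wy":0,"wz":0,"jaw":-1},{"tx":0,"ty":2,"tz":-2.2,"wx":0,"wy":0,"wz":0,"jaw":-1},{"tx":0,"ty":1.4,"tz":-1.6,"wx":0,"wy":0,"wz":0,"jaw":-1},{"tx":0,"ty":0,"tz":0,"wx":0,"wy":0,"wz":0,"jaw":-1},{"tx":0,"ty":0,"tz":0,"wx":0,"wy":0,"wz":0,"jaw":-1},{"tx":0,"ty":0,"tz":0,"wx":0,"wy":0,"wz":0,"jaw":-1}]'

```text
time: 29.15
tool_pos: [631.0, -94.6, 165.2]
tcp_rot: [-1.719, 1.569, 3.054]
contact_force: [-0.6, 0.2, -2.5]
grip_width: 24.9
```

```bash
python3 - <<'E'
from h import *
o=st()
o,im=snap("wrist","w16"); show(overlay(im,"wrist",o),"w16o",(0,60,400,360),2)
E
```

```text
t 29.15 tcp [631.  -94.6 165.2] local -1.3 -117.1 psi -1.51 tilt 0.12 F [-0.6  0.2 -2.5] grip 24.9
```

View pics/w16o.png

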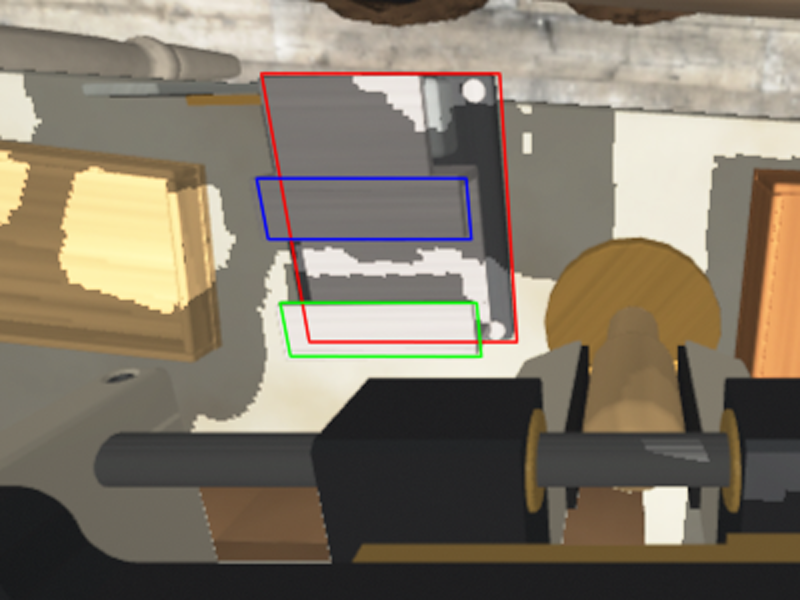

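Emit:
arm_command --plan '[{"tx":1,"ty":0.1,"tz":0,"wx":0,"wy":0,"wz":0,"jaw":-1},{"tx":1.5,"ty":0,"tz":0,"wx":0,"wy":0,"wz":0,"jaw":-1},{"tx":1.5,"ty":0,"tz":0,"wx":0,"wy":0,"wz":0,"jaw":-1},{"tx":1.5,"ty":0,"tz":0,"wx":0,"wy":0,"wz":0,"jaw":-1},{"tx":1,"ty":0,"tz":0,"wx":0,"wy":0,"wz":0,"jaw":-1},{"tx":0.5,"ty":0,"tz":0,"wx":0,"wy":0,"wz":0,"jaw":-1},{"tx":0,"ty":0,"tz":0,"wx":0,"wy":0,"wz":0,"jaw":-1},{"tx":0,"ty":0,"tz":0,"wx":0,"wy":0,"wz":0,"jaw":-1},{"tx":0,"ty":0,"tz":0,"wx":0,"wy":0,"wz":0,"jaw":-1}]'

```text
time: 30.1
tool_pos: [633.3, -94.5, 97.1]
tcp_rot: [1.19, 1.569, -0.32]
contact_force: [-0.2, 0.1, -3.4]
grip_width: 25.9
```

```bash
python3 - <<'E'
from h import *
o=st()
o,im=snap("wrist","w17"); show(overlay(im,"wrist",o),"w17o",(0,60,400,360),2)
E
```

```text
t 30.1 tcp [633.3 -94.5  97.1] local 1.0 -117.1 psi -1.51 tilt 0.1 F [-0.2  0.1 -3.4] grip 25.9
```

View pics/w17o.png

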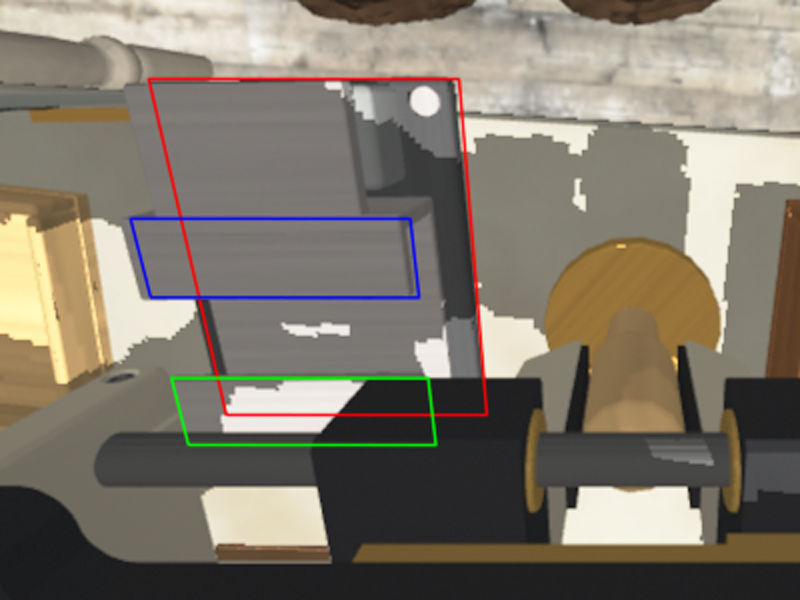

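Emit:
arm_command --plan '[{"tx":0.15,"ty":-0.1,"tz":-0.5,"wx":0,"wy":0,"wz":0,"jaw":-1},{"tx":0,"ty":0,"tz":-1,"wx":0,"wy":0,"wz":0,"jaw":-1},{"tx":0,"ty":0,"tz":-1,"wx":0,"wy":0,"wz":0,"jaw":-1},{"tx":0,"ty":0,"tz":-1,"wx":0,"wy":0,"wz":0,"jaw":-1},{"tx":0,"ty":0,"tz":-1,"wx":0,"wy":0,"wz":0,"jaw":-1},{"tx":0,"ty":0,"tz":-0.8,"wx":0,"wy":0,"wz":0,"jaw":-1},{"tx":0,"ty":0,"tz":-0.6,"wx":0,"wy":0,"wz":0,"jaw":-1},{"tx":0,"ty":0,"tz":-0.6,"wx":0,"wy":0,"wz":0,"jaw":-1},{"tx":0,"ty":0,"tz":-0.6,"wx":0,"wy":0,"wz":0,"jaw":-1}]'

```text
time: 31.05
tool_pos: [627.5, -23.2, 94.7]
tcp_rot: [0.351, 1.571, -1.159]
contact_force: [0.3, 0.7, -2.4]
grip_width: 25.3
```

```bash
python3 - <<'E'
from h import *
o=st()
o,im=snap("wrist","w18"); show(overlay(im,"wrist",o),"w18o",(100,60,500,360),2)
E
```

```text
t 31.05 tcp [627.5 -23.2  94.7] local -0.5 -45.5 psi -1.51 tilt 0.01 F [ 0.3  0.7 -2.4] grip 25.3
```

View pics/w18o.png

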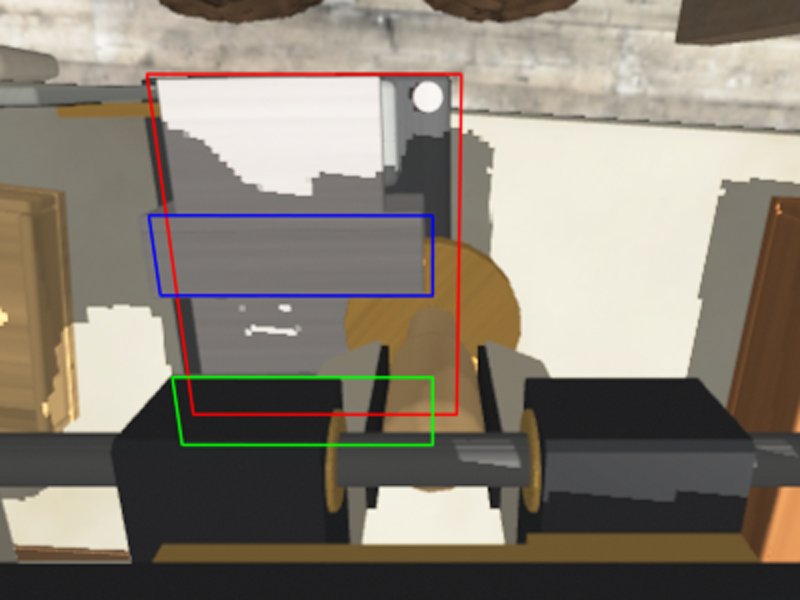

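Emit:
arm_command --plan '[{"tx":0,"ty":0,"tz":-0.6,"wx":0,"wy":0,"wz":0,"jaw":-1},{"tx":0,"ty":0,"tz":-0.8,"wx":0,"wy":0,"wz":0,"jaw":-1},{"tx":0,"ty":0,"tz":-0.8,"wx":0,"wy":0,"wz":0,"jaw":-1},{"tx":0,"ty":0,"tz":-0.8,"wx":0,"wy":0,"wz":0,"jaw":-1},{"tx":0,"ty":0,"tz":-0.8,"wx":0,"wy":0,"wz":0,"jaw":-1},{"tx":0,"ty":0,"tz":-0.6,"wx":0,"wy":0,"wz":0,"jaw":-1},{"tx":0,"ty":0,"tz":0,"wx":0,"wy":0,"wz":0,"jaw":-1},{"tx":0,"ty":0,"tz":0,"wx":0,"wy":0,"wz":0,"jaw":-1}]'

```text
time: 31.9
tool_pos: [624.8, 20.4, 94.7]
tcp_rot: [0.057, 1.571, -1.452]
contact_force: [-0.4, -0.1, -2.2]
grip_width: 25.3
```

```bash
python3 - <<'E'
from h import *
o=st()
E
```

```text
t 31.9 tcp [624.8  20.4  94.7] local -0.6 -1.8 psi -1.51 tilt 0.02 F [-0.4 -0.1 -2.2] grip 25.3
```

Emit:
arm_command --plan '[{"tx":-0.3,"ty":0,"tz":-0.2,"wx":0,"wy":0,"wz":0,"jaw":-1},{"tx":-0.3,"ty":0,"tz":0,"wx":0,"wy":0,"wz":0,"jaw":-1},{"tx":-0.3,"ty":0,"tz":0,"wx":0,"wy":0,"wz":0,"jaw":-1},{"tx":-0.3,"ty":0,"tz":0,"wx":0,"wy":0,"wz":0,"jaw":-1},{"tx":-0.3,"ty":0,"tz":0,"wx":0,"wy":0,"wz":0,"jaw":-1},{"tx":-0.3,"ty":0,"tz":0,"wx":0,"wy":0,"wz":0,"jaw":-1},{"tx":0,"ty":0,"tz":0,"wx":0,"wy":0,"wz":0,"jaw":-1},{"tx":0,"ty":0,"tz":0,"wx":0,"wy":0,"wz":0,"jaw":-1}]'

```text
time: 32.7
tool_pos: [624.7, 22.3, 112.4]
tcp_rot: [-0.79, 1.571, -2.3]
contact_force: [2.9, -0.3, -10.8]
grip_width: 25.4
```

```bash
python3 - <<'E'
from h import *
o=st()
E
```

```text
t 32.7 tcp [624.7  22.3 112.4] local -0.6 0.0 psi -1.51 tilt 0.01 F [  2.9  -0.3 -10.8] grip 25.4
```

Emit:
arm_command --plan '[{"tx":-0.3,"ty":0,"tz":0,"wx":0,"wy":0,"wz":0,"jaw":-1},{"tx":-0.3,"ty":0,"tz":0,"wx":0,"wy":0,"wz":0,"jaw":-1},{"tx":-0.3,"ty":0,"tz":0,"wx":0,"wy":0,"wz":0,"jaw":-1},{"tx":-0.3,"ty":0,"tz":0,"wx":0,"wy":0,"wz":0,"jaw":-1},{"tx":-0.05,"ty":0,"tz":0,"wx":0,"wy":0,"wz":0,"jaw":-1},{"tx":0,"ty":0,"tz":0,"wx":0,"wy":0,"wz":0,"jaw":-1},{"tx":0,"ty":0,"tz":0,"wx":0,"wy":0,"wz":0,"jaw":-1}]'

```text
time: 33.4
tool_pos: [624.5, 22.3, 124.9]
tcp_rot: [-1.387, 1.57, -2.897]
contact_force: [3.2, -0.9, -14.9]
grip_width: 25.3
```

```bash
python3 - <<'E'
from h import *
o=st()
o,im=snap("wrist","w19"); show(overlay(im,"wrist",o,23),"w19o",(100,60,500,360),2)
E
```

```text
t 33.4 tcp [624.5  22.3 124.9] local -0.8 0.0 psi -1.51 tilt 0.04 F [  3.2  -0.9 -14.9] grip 25.3
```

View pics/w19o.png

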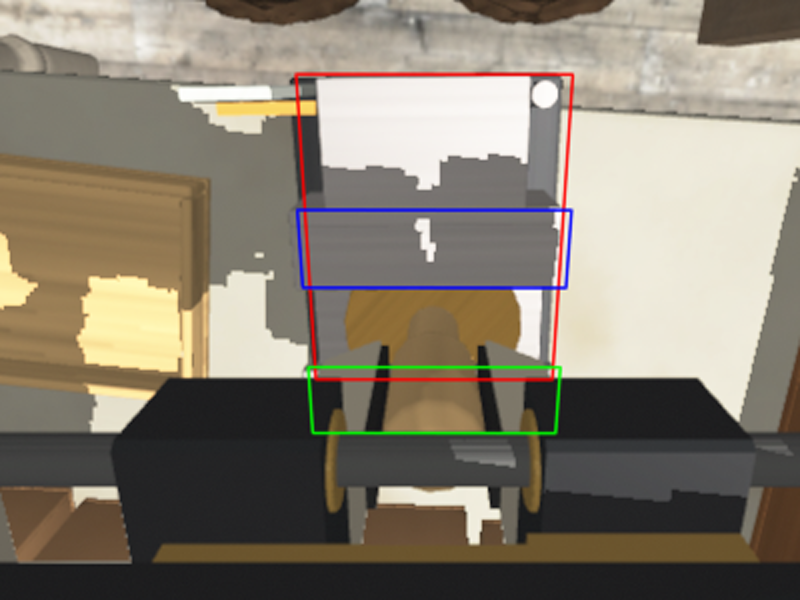

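Emit:
arm_command --plan '[{"tx":0,"ty":0,"tz":0,"wx":0,"wy":0,"wz":0,"jaw":-1},{"tx":0,"ty":0,"tz":0,"wx":0,"wy":0,"wz":0,"jaw":-1},{"tx":0,"ty":0,"tz":0,"wx":0,"wy":0,"wz":0,"jaw":-1},{"tx":0,"ty":0,"tz":0,"wx":0,"wy":0,"wz":0,"jaw":-1},{"tx":0,"ty":0,"tz":0,"wx":0,"wy":0,"wz":0,"jaw":-1},{"tx":0,"ty":0,"tz":0,"wx":0,"wy":0,"wz":0,"jaw":-1},{"tx":0,"ty":0,"tz":0,"wx":0,"wy":0,"wz":0,"jaw":-1},{"tx":0,"ty":0,"tz":0,"wx":0,"wy":0,"wz":0,"jaw":-1},{"tx":0,"ty":0,"tz":0,"wx":0,"wy":0,"wz":0,"jaw":-1},{"tx":0,"ty":0,"tz":0,"wx":0,"wy":0,"wz":0,"jaw":-1},{"tx":0,"ty":0,"tz":0,"wx":0,"wy":0,"wz":0,"jaw":-1},{"tx":0,"ty":0,"tz":0,"wx":0,"wy":0,"wz":0,"jaw":-1},{"tx":0,"ty":0,"tz":0,"wx":0,"wy":0,"wz":0,"jaw":-1},{"tx":0,"ty":0,"tz":0,"wx":0,"wy":0,"wz":0,"jaw":-1},{"tx":0,"ty":0,"tz":0,"wx":0,"wy":0,"wz":0,"jaw":-1},{"tx":0,"ty":0,"tz":0,"wx":0,"wy":0,"wz":0,"jaw":-1},{"tx":0,"ty":0,"tz":0,"wx":0,"wy":0,"wz":0,"jaw":-1},{"tx":0,"ty":0,"tz":0,"wx":0,"wy":0,"wz":0,"jaw":-1},{"tx":0,"ty":0,"tz":0,"wx":0,"wy":0,"wz":0,"jaw":-1},{"tx":0,"ty":0,"tz":0,"wx":0,"wy":0,"wz":0,"jaw":-1}]'

```text
time: 35.45
tool_pos: [624.6, 22.3, 125.2]
tcp_rot: [-1.203, 1.57, -2.713]
contact_force: [-0.4, -2.1, -14.7]
grip_width: 25.6
```

Emit:
arm_command --plan '[{"tx":0,"ty":0,"tz":0,"wx":0,"wy":0,"wz":0,"jaw":-1},{"tx":0,"ty":0,"tz":0,"wx":0,"wy":0,"wz":0,"jaw":-1},{"tx":0,"ty":0,"tz":0,"wx":0,"wy":0,"wz":0,"jaw":-1},{"tx":0,"ty":0,"tz":0,"wx":0,"wy":0,"wz":0,"jaw":-1},{"tx":0,"ty":0,"tz":0,"wx":0,"wy":0,"wz":0,"jaw":-1},{"tx":0,"ty":0,"tz":0,"wx":0,"wy":0,"wz":0,"jaw":-1},{"tx":0,"ty":0,"tz":0,"wx":0,"wy":0,"wz":0,"jaw":-1},{"tx":0,"ty":0,"tz":0,"wx":0,"wy":0,"wz":0,"jaw":-1},{"tx":0,"ty":0,"tz":0,"wx":0,"wy":0,"wz":0,"jaw":-1},{"tx":0,"ty":0,"tz":0,"wx":0,"wy":0,"wz":0,"jaw":-1},{"tx":0,"ty":0,"tz":0,"wx":0,"wy":0,"wz":0,"jaw":-1},{"tx":0,"ty":0,"tz":0,"wx":0,"wy":0,"wz":0,"jaw":-1},{"tx":0,"ty":0,"tz":0,"wx":0,"wy":0,"wz":0,"jaw":-1},{"tx":0,"ty":0,"tz":0,"wx":0,"wy":0,"wz":0,"jaw":-1},{"tx":0,"ty":0,"tz":0,"wx":0,"wy":0,"wz":0,"jaw":-1},{"tx":0,"ty":0,"tz":0,"wx":0,"wy":0,"wz":0,"jaw":-1},{"tx":0,"ty":0,"tz":0,"wx":0,"wy":0,"wz":0,"jaw":-1},{"tx":0,"ty":0,"tz":0,"wx":0,"wy":0,"wz":0,"jaw":-1},{"tx":0,"ty":0,"tz":0,"wx":0,"wy":0,"wz":0,"jaw":-1}]'

```text
time: 37.35
tool_pos: [624.6, 22.3, 125.2]
tcp_rot: [-0.997, 1.571, -2.507]
contact_force: [-2.7, -3.0, -15.1]
grip_width: 26.1
```

```bash
python3 - <<'E'
from h import *
o=st()
o,im=snap("wrist","w20"); show(im,"w20",(100,60,500,360),2)
E
```

```text
t 37.35 tcp [624.6  22.3 125.2] local -0.7 0.1 psi -1.51 tilt 0.01 F [ -2.7  -3.  -15.1] grip 26.1
```

View pics/w20.png

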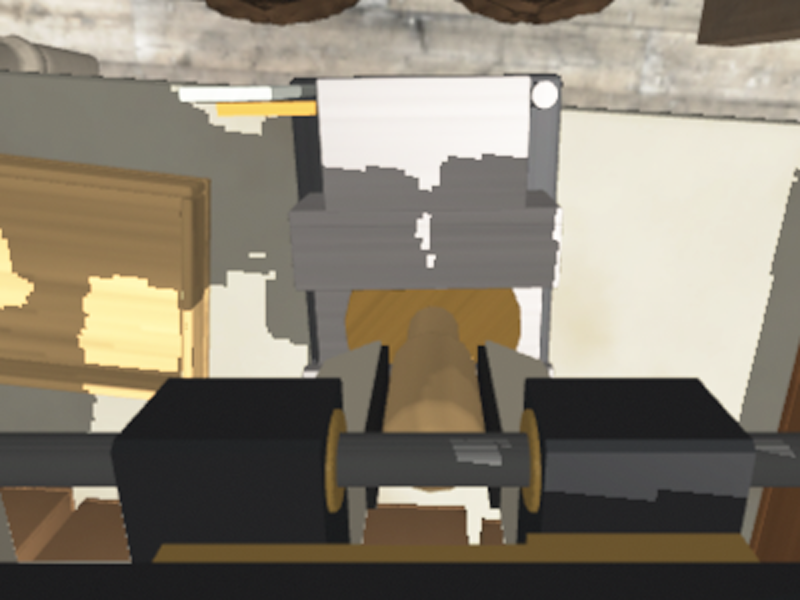

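Held about 4 s at ~12 N. Let it down and slide out.

Emit:
arm_command --plan '[{"tx":0.4,"ty":0,"tz":0,"wx":0,"wy":0,"wz":0,"jaw":-1},{"tx":0.4,"ty":0,"tz":0,"wx":0,"wy":0,"wz":0,"jaw":-1},{"tx":0.4,"ty":0,"tz":0,"wx":0,"wy":0,"wz":0,"jaw":-1},{"tx":0.4,"ty":0,"tz":0,"wx":0,"wy":0,"wz":0,"jaw":-1},{"tx":0.4,"ty":0,"tz":0,"wx":0,"wy":0,"wz":0,"jaw":-1},{"tx":0.4,"ty":0,"tz":0,"wx":0,"wy":0,"wz":0,"jaw":-1},{"tx":0.4,"ty":0,"tz":0,"wx":0,"wy":0,"wz":0,"jaw":-1},{"tx":0.2,"ty":0,"tz":0,"wx":0,"wy":0,"wz":0,"jaw":-1},{"tx":0,"ty":0,"tz":0,"wx":0,"wy":0,"wz":0,"jaw":-1},{"tx":0,"ty":0,"tz":0,"wx":0,"wy":0,"wz":0,"jaw":-1},{"tx":0,"ty":0,"tz":0,"wx":0,"wy":0,"wz":0,"jaw":-1}]'

```text
time: 38.5
tool_pos: [625.1, 22.3, 95.7]
tcp_rot: [1.422, 1.57, -0.088]
contact_force: [0.2, -0.1, -2.9]
grip_width: 25.4
```

```bash
python3 - <<'E'
from h import *
o=st()
E
```

```text
t 38.5 tcp [625.1  22.3  95.7] local -0.2 0.1 psi -1.51 tilt 0.06 F [ 0.2 -0.1 -2.9] grip 25.4
```

Emit:
arm_command --plan '[{"tx":0.05,"ty":0,"tz":0.5,"wx":0,"wy":0,"wz":0,"jaw":-1},{"tx":0,"ty":0,"tz":1,"wx":0,"wy":0,"wz":0,"jaw":-1},{"tx":0,"ty":0,"tz":1,"wx":0,"wy":0,"wz":0,"jaw":-1},{"tx":0,"ty":0,"tz":1,"wx":0,"wy":0,"wz":0,"jaw":-1},{"tx":0,"ty":0,"tz":1,"wx":0,"wy":0,"wz":0,"jaw":-1},{"tx":0,"ty":0,"tz":1,"wx":0,"wy":0,"wz":0,"jaw":-1},{"tx":0,"ty":0,"tz":1,"wx":0,"wy":0,"wz":0,"jaw":-1},{"tx":0,"ty":0,"tz":1,"wx":0,"wy":0,"wz":0,"jaw":-1},{"tx":0,"ty":0,"tz":1,"wx":0,"wy":0,"wz":0,"jaw":-1},{"tx":0,"ty":0,"tz":1,"wx":0,"wy":0,"wz":0,"jaw":-1},{"tx":0,"ty":0,"tz":1,"wx":0,"wy":0,"wz":0,"jaw":-1},{"tx":0,"ty":0,"tz":0.3,"wx":0,"wy":0,"wz":0,"jaw":-1},{"tx":0,"ty":0,"tz":0,"wx":0,"wy":0,"wz":0,"jaw":-1},{"tx":-1.5,"ty":0,"tz":0,"wx":0,"wy":0,"wz":0,"jaw":-1},{"tx":-2,"ty":0,"tz":0,"wx":0,"wy":0,"wz":0,"jaw":-1},{"tx":-2.5,"ty":0,"tz":0,"wx":0,"wy":0,"wz":0,"jaw":-1},{"tx":-2.5,"ty":0,"tz":0,"wx":0,"wy":0,"wz":0,"jaw":-1},{"tx":-2,"ty":0,"tz":0,"wx":0,"wy":0,"wz":0,"jaw":-1},{"tx":0,"ty":0,"tz":0,"wx":0,"wy":0,"wz":0,"jaw":-1},{"tx":0,"ty":0,"tz":0,"wx":0,"wy":0,"wz":0,"jaw":-1}]'

```text
time: 40.5
tool_pos: [631.0, -85.0, 199.2]
tcp_rot: [-1.943, 1.571, 2.83]
contact_force: [-0.1, -0.0, -2.9]
grip_width: 25.3
```

```bash
python3 - <<'E'
from h import *
o=st()
M=R.from_euler('xyz',o["tcp_rot"]).as_matrix()
print("tool delta cm", (M.T@(np.array([614.5,185,200])-o["tool_pos"])/10).round(2))
o,im=snap("wrist","w21"); show(overlay(im,"wrist",o),"w21",(0,40,400,260),2)
o,im=snap("top","t21",(130,110,480,270),2.2)
E
```

```text
t 40.5 tcp [631.  -85.  199.2] local -0.7 -107.4 psi -1.509 tilt 0.01 F [-0.1 -0.  -2.9] grip 25.3
tool delta cm [ -0.07   0.   -27.05]
```

View pics/w21.png

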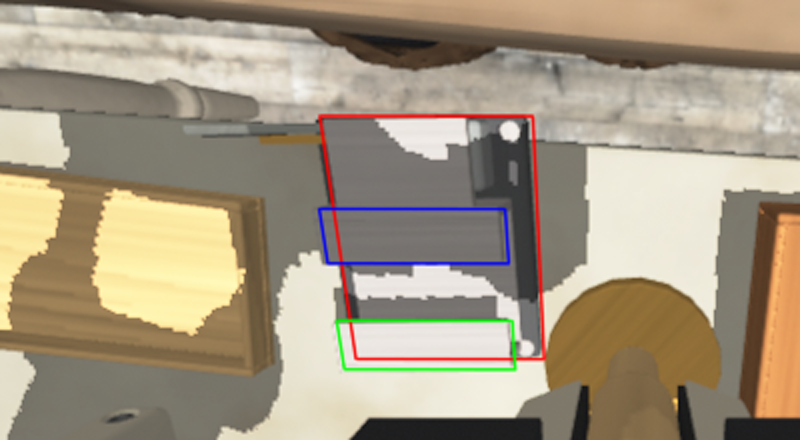

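View pics/t21.png

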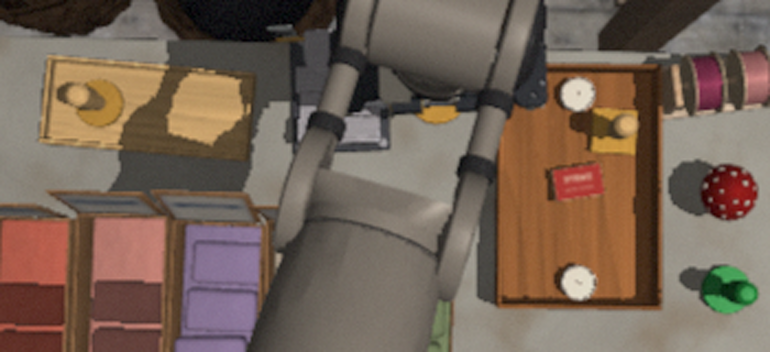

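Emit:
arm_command --plan '[{"tx":0,"ty":0,"tz":-1.2,"wx":0,"wy":0,"wz":0,"jaw":-1},{"tx":0,"ty":0,"tz":-2.2,"wx":0,"wy":0,"wz":0,"jaw":-1},{"tx":0,"ty":0,"tz":-2.8,"wx":0,"wy":0,"wz":0,"jaw":-1},{"tx":0,"ty":0,"tz":-2.8,"wx":0,"wy":0,"wz":0,"jaw":-1},{"tx":0,"ty":0,"tz":-2.8,"wx":0,"wy":0,"wz":0,"jaw":-1},{"tx":0,"ty":0,"tz":-2.8,"wx":0,"wy":0,"wz":0,"jaw":-1},{"tx":0,"ty":0,"tz":-2.8,"wx":0,"wy":0,"wz":0,"jaw":-1},{"tx":0,"ty":0,"tz":-2.8,"wx":0,"wy":0,"wz":0,"jaw":-1},{"tx":0,"ty":0,"tz":-2.8,"wx":0,"wy":0,"wz":0,"jaw":-1},{"tx":0,"ty":0,"tz":-2.4,"wx":0,"wy":0,"wz":0,"jaw":-1},{"tx":0,"ty":0,"tz":-1.4,"wx":0,"wy":0,"wz":0,"jaw":-1},{"tx":0,"ty":0,"tz":0,"wx":0,"wy":0,"wz":0,"jaw":-1},{"tx":0,"ty":0,"tz":0,"wx":0,"wy":0,"wz":0,"jaw":-1},{"tx":0,"ty":0,"tz":0,"wx":0,"wy":0,"wz":0,"jaw":-1}]'

```text
time: 42.0
tool_pos: [615.1, 180.9, 199.5]
tcp_rot: [-0.568, 1.57, -2.079]
contact_force: [-0.6, -0.6, -3.0]
grip_width: 25.6
```

```bash
python3 - <<'E'
from h import *
o=st()
o,im=snap("wrist","w22",None,1.25)
E
```

```text
t 42.0 tcp [615.1 180.9 199.5] local -0.7 158.9 psi -1.511 tilt 0.04 F [-0.6 -0.6 -3. ] grip 25.6
```

View pics/w22.png

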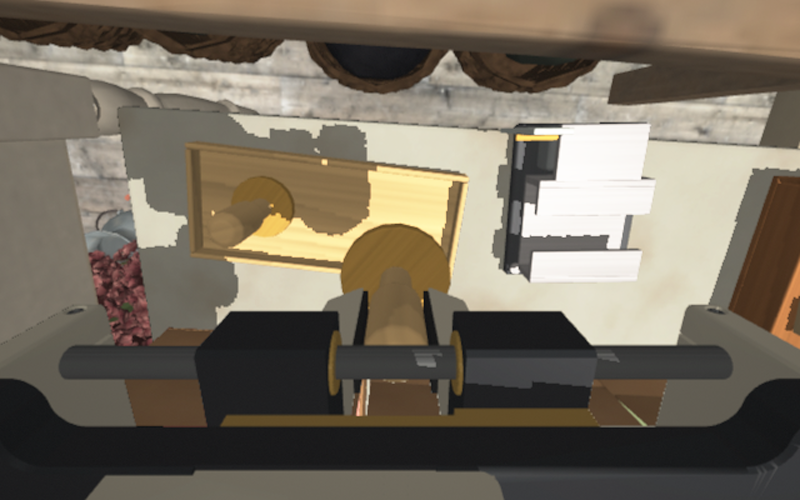

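Emit:
arm_command --plan '[{"tx":1.5,"ty":0,"tz":0,"wx":0,"wy":0,"wz":0,"jaw":-1},{"tx":2,"ty":0,"tz":0,"wx":0,"wy":0,"wz":0,"jaw":-1},{"tx":2,"ty":0,"tz":0,"wx":0,"wy":0,"wz":0,"jaw":-1},{"tx":2,"ty":0,"tz":0,"wx":0,"wy":0,"wz":0,"jaw":-1},{"tx":2,"ty":0,"tz":0,"wx":0,"wy":0,"wz":0,"jaw":-1},{"tx":1.2,"ty":0,"tz":0,"wx":0,"wy":0,"wz":0,"jaw":-1},{"tx":0.6,"ty":0,"tz":0,"wx":0,"wy":0,"wz":0,"jaw":-1},{"tx":0.4,"ty":0,"tz":0,"wx":0,"wy":0,"wz":0,"jaw":-1},{"tx":0.3,"ty":0,"tz":0,"wx":0,"wy":0,"wz":0,"jaw":-1},{"tx":0.1,"ty":0,"tz":0,"wx":0,"wy":0,"wz":0,"jaw":-1},{"tx":0,"ty":0,"tz":0,"wx":0,"wy":0,"wz":0,"jaw":-1},{"tx":0,"ty":0,"tz":0,"wx":0,"wy":0,"wz":0,"jaw":-1},{"tx":0,"ty":0,"tz":0,"wx":0,"wy":0,"wz":0,"jaw":-1}]'

```text
time: 43.35
tool_pos: [615.2, 182.1, 79.1]
tcp_rot: [1.545, 1.57, 0.035]
contact_force: [0.2, -0.0, -1.7]
grip_width: 25.5
```

```bash
python3 - <<'E'
from h import *
o=st()
E
```

```text
t 43.35 tcp [615.2 182.1  79.1] local -0.5 160.2 psi -1.51 tilt 0.04 F [ 0.2 -0.  -1.7] grip 25.5
```

Emit:
arm_command --plan '[{"tx":0.15,"ty":0,"tz":0,"wx":0,"wy":0,"wz":0,"jaw":-1},{"tx":0,"ty":0,"tz":0,"wx":0,"wy":0,"wz":0,"jaw":-1},{"tx":0,"ty":0,"tz":0,"wx":0,"wy":0,"wz":0,"jaw":-1}]'

```text
time: 43.65
tool_pos: [614.9, 182.1, 77.1]
tcp_rot: [-0.819, 1.571, -2.329]
contact_force: [0.4, -0.5, -1.8]
grip_width: 25.7
```

Emit:
arm_command --plan '[{"tx":0,"ty":0,"tz":0,"wx":0,"wy":0,"wz":0,"jaw":-0.3},{"tx":0,"ty":0,"tz":0,"wx":0,"wy":0,"wz":0,"jaw":-0.2},{"tx":0,"ty":0,"tz":0,"wx":0,"wy":0,"wz":0,"jaw":0},{"tx":0,"ty":0,"tz":0,"wx":0,"wy":0,"wz":0,"jaw":0.1},{"tx":0,"ty":0,"tz":0,"wx":0,"wy":0,"wz":0,"jaw":0.1},{"tx":0,"ty":0,"tz":0,"wx":0,"wy":0,"wz":0,"jaw":0.1},{"tx":-1,"ty":0,"tz":0,"wx":0,"wy":0,"wz":0,"jaw":0.1},{"tx":-2,"ty":0,"tz":0,"wx":0,"wy":0,"wz":0,"jaw":0.1},{"tx":-2.5,"ty":0,"tz":0,"wx":0,"wy":0,"wz":0,"jaw":0.1},{"tx":-2.5,"ty":0,"tz":0,"wx":0,"wy":0,"wz":0,"jaw":0.1},{"tx":-2.5,"ty":0,"tz":0,"wx":0,"wy":0,"wz":0,"jaw":0.1},{"tx":-2.5,"ty":0,"tz":0,"wx":0,"wy":0,"wz":0,"jaw":0.1},{"tx":-2.5,"ty":0,"tz":0,"wx":0,"wy":0,"wz":0,"jaw":0.1},{"tx":0,"ty":0,"tz":0,"wx":0,"wy":0,"wz":0,"jaw":0.1},{"tx":0,"ty":0,"tz":0,"wx":0,"wy":0,"wz":0,"jaw":0.1}]'

```text
time: 45.15
tool_pos: [615.0, 182.1, 233.0]
tcp_rot: [1.627, 1.569, 0.117]
contact_force: [-1.0, -0.0, -0.9]
grip_width: 50.2
```

```bash
python3 - <<'E'
from h import *
o=st()
o,im=snap("wrist","w23",None,1.25)
snap("top","t23",(130,110,480,270),2.2)
E
```

```text
t 45.15 tcp [615.  182.1 233. ] local -0.7 160.1 psi -1.51 tilt 0.08 F [-1.  -0.  -0.9] grip 50.2
```

View pics/w23.png

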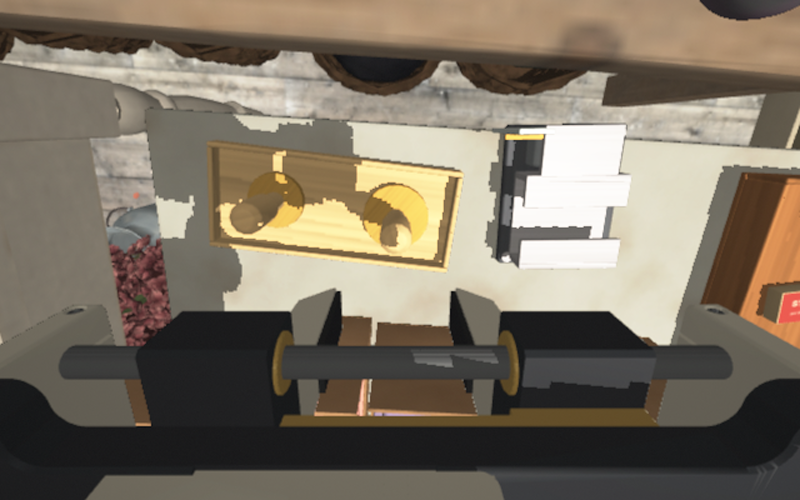

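View pics/t23.png

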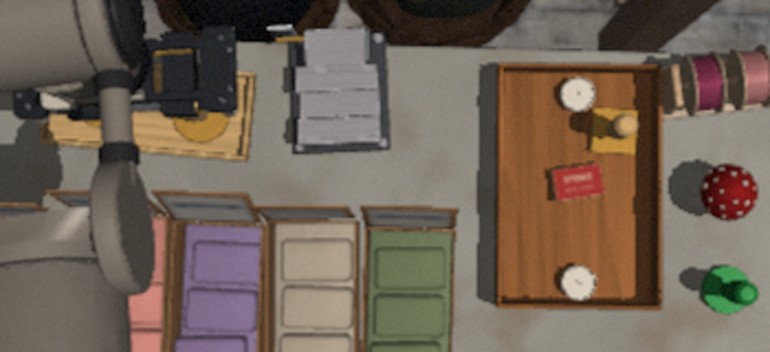

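Emit:
arm_command --plan '[{"tx":-1,"ty":-0.5,"tz":1.5,"wx":0,"wy":0,"wz":0,"jaw":0.1},{"tx":-1,"ty":-1,"tz":3,"wx":0,"wy":0,"wz":0,"jaw":0.1},{"tx":0,"ty":-1,"tz":3,"wx":0,"wy":0,"wz":0,"jaw":0.1},{"tx":0,"ty":-1,"tz":3,"wx":0,"wy":0,"wz":0,"jaw":0.1},{"tx":0,"ty":-1,"tz":3,"wx":0,"wy":0,"wz":0,"jaw":0.1},{"tx":0,"ty":-1,"tz":3,"wx":0,"wy":0,"wz":0,"jaw":0.1},{"tx":0,"ty":-1,"tz":3,"wx":0,"wy":0,"wz":0,"jaw":0.1},{"tx":0,"ty":-1,"tz":3,"wx":0,"wy":0,"wz":0,"jaw":0.1},{"tx":0,"ty":-1,"tz":3,"wx":0,"wy":0,"wz":0,"jaw":0.1},{"tx":0,"ty":-1,"tz":3,"wx":0,"wy":0,"wz":0,"jaw":0.1},{"tx":0,"ty":-1,"tz":3,"wx":0,"wy":0,"wz":0,"jaw":0.1},{"tx":0,"ty":-1,"tz":3,"wx":0,"wy":0,"wz":0,"jaw":0.1},{"tx":0,"ty":-0.5,"tz":1.5,"wx":0,"wy":0,"wz":0,"jaw":0.1},{"tx":0,"ty":0,"tz":0,"wx":0,"wy":0,"wz":0,"jaw":0.1},{"tx":0,"ty":0,"tz":0,"wx":0,"wy":0,"wz":0,"jaw":0.1}]'

```text
time: 46.75
tool_pos: [516.9, -184.2, 252.2]
tcp_rot: [-2.872, 1.57, 1.901]
contact_force: [0.9, 0.1, 0.0]
grip_width: 50.2
```

```bash
python3 - <<'E'
from h import *
o=st()
snap("top","t24",(130,110,480,270),2.2)
snap("scene","s24",(140,120,480,300),2.3)
E
```

```text
t 46.75 tcp [ 516.9 -184.2  252.2] local -120.6 -199.6 psi -1.511 tilt 0.04 F [0.9 0.1 0. ] grip 50.2
```

View pics/t24.png

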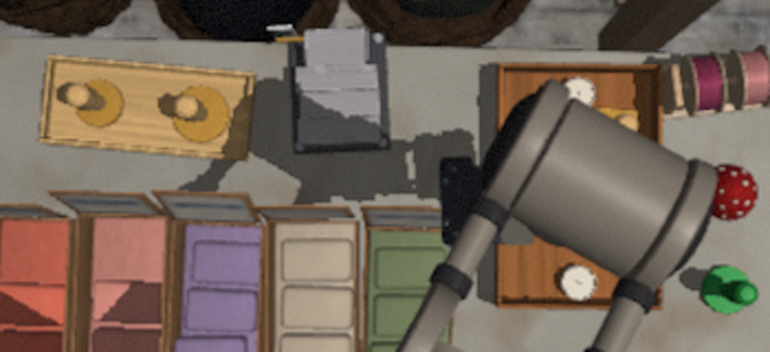

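View pics/s24.png

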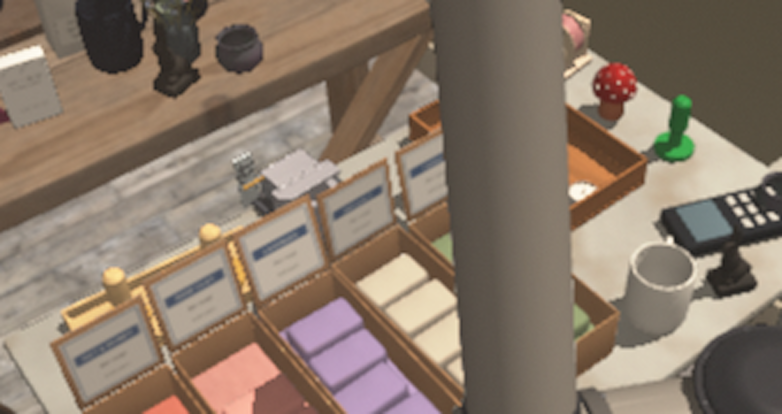

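```bash
python3 - <<'E'
from plant import bot
print(bot.close_job())
E
```

```text
the job is handed in; nothing more can be done
None
```

I tested both round stamps that were in the crate, stood them in the tray and handed the job in. Only the medium (plate measured about 53 mm) and the large (about 64 mm) were there; the small one was absent.

- **Pulls:** I slid each stamp under the lips, medium first, and held it at about 12 N (about 23–24 mm travel, worked out from tool height and wrist force) for about 4 s. I then let each one down until the force was back to the stamp's own weight. I did not read the pointer against the scale marks, because no camera view showed them clearly.
- **Final checks:** The last top view shows both stamps upright in the tray, the channel down at rest, and the toadstool where it stood. The gripper was touching nothing.
- **Not fully seen at the end:** The arm partly covered the square stamp in the last view. The view just before showed it in its place in the crate, and nothing went near it after that.
- **Disagreement:** The tester's position from the wrist camera was about 3 mm off along the channel from the top camera's, well inside the 30 mm allowed. No other check failed.

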